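# Stir the beads and hold the bead box open

### The job

Stir the beads in the green bowl with the wooden stick until they have changed places, then stand the stick back in its holder, right down in the hole, and let go of it. After that lift the lid of the bead box by its black grip to 60 degrees from closed and finish while still holding it there in the gripper, so that I can tip the beads in: it falls shut if you let go. Keep the beads in the bowl and the bowl upright near its place, and leave the pot, the bottle and the skull alone.

Things in the scene. Friction and masses are not known exactly. Their poses are not given: they have to be found in the camera images.
- stick_center (a point): middle of the wooden stirring stick, which stands upright in its holder at the start: round, 150 mm long, 12 mm thick, its top 55 mm (the handle, above a blue band) 14 mm thick; about 30 g. z axis points along the stick to its top, 75 mm above this point
- stick_tip (a point): lower end of the stick, on its axis, 75 mm below stick_center; the last 6 mm taper to 8 mm thick
- stand_mouth (a point): centre of the mouth of the dark wooden stick holder (68 mm wide foot, 60 mm high, fixed), 60 mm above the table. Inside, a funnel narrows from 44 mm wide at the mouth to 16 mm wide 16 mm further down, then a straight 16 mm hole goes 34 mm deeper to a floor 10 mm above the table. The stick stands on that floor and may lean about 10 degrees, its top 160 mm above the table
- green_bowl: loose green bowl, 125 mm wide, 69 mm high, about 0.4 kg; origin at the centre of its underside, y axis toward the beads at the start. Inside, the flat floor is 9 mm above the table and 40 mm wide, and the wall rises from it like a funnel: 54 mm wide inside at 20 mm above the table, 80 mm at 40 mm, 110 mm at the rim
- bead0_center (a point): centre of a loose smooth glazed red bead, 16 mm ball, about 10 g, in the bowl. The three beads lie side by side on the floor, 13 mm off the centre, filling a bit more than half of the way round; the gap opposite the middle bead is the place to enter. A tip that circles two or three times 12 to 15 mm off the centre, about 5 mm above the floor, drives them round; a bead pressed outward rides up the wall
- bead1_center (a point): centre of a loose smooth glazed yellow bead, 16 mm ball, about 10 g, in the bowl
- bead2_center (a point): centre of a loose smooth glazed blue bead, 16 mm ball, about 10 g, in the bowl
- bead_box: fixed wooden box, 140 mm deep (x) x 180 mm wide (y) x 90 mm high, without the lid; origin at the centre of its underside, x axis to its back (the hinge side)
- bead_lid (a joint): angle of the box's lid in rad: 0 shut, grows as the front edge lifts, stop at 1.9; 60 degrees is 1.047. Falls shut by its own weight (about 0.2 kg)
- lid_hinge (a point): hinge axis of the lid, middle of the back top edge of the box, 90 mm above the table; its y axis lies along the hinge
- lid_bar (a point): centre of the lid's black grip: a round bar 20 mm thick and 36 mm long, parallel to the hinge, on a short brass stem 37 mm ahead of the lid's front edge. It lies 183 mm from the hinge axis (and 4 mm above the line through the hinge along the lid's underside), with free air round both ends; pinched by its flat ends it can turn between the fingers
- water_pot: bystander: beige pot, 68 mm wide, 63 mm high; origin at the centre of its underside
- slip_bottle: bystander: white bottle with red nozzle, 41 mm wide, 112 mm high; origin at the centre of its underside
- clay_skull: bystander: small clay skull, 83 x 56 x 59 mm; origin at the centre of its underside
Mind the look-alikes: they are no part of the job. There is more than one size of the green_bowl; the one meant has the size given above. Several things look just like the part that bears stand_mouth: the one meant starts farthest to the robot's right.

How it is judged (in metres and radians):
On the way, in this order (a step that is already met when the one before it is completed fails the run):
1. the beads are stirred: with the held stick's tip low in the bowl, all three beads are more than 14 mm from where they began and one lies in the part of the bowl's floor that was empty (horizontal distance between stick_tip and green_bowl below 0.045 m and z of stick_tip in the frame of green_bowl below 0.035 m and contact force between the fingers and stir_stick above 0.5 N and distance of each of bead0_center, bead1_center, bead2_center from where it was at the start of the episode above 0.014 m and y of any of bead0_center, bead1_center, bead2_center in the frame of green_bowl below -0.006 m), for 0.1 s.
2. the stick stands in its holder again, let go (horizontal distance between stick_tip and stand_mouth below 0.012 m and z of stick_tip in the frame of stand_mouth below -0.035 m and angle between stick_center's own z axis and vertical below 0.3 rad and contact force between the fingers and stir_stick below 0.05 N), for 0.3 s.
At the end, for the whole second after the job is handed in: the lid is held by the fingers at 60 degrees (53 to 67) and still, with nothing else under it; the stick stands in its holder's hole, at least 35 mm deep, leaning less than 17 degrees and untouched; all three beads are in the upright bowl, which is within 60 mm of its first place (all of step 2 and value of joint bead_lid between 0.92 and 1.175 rad and velocity of joint bead_lid between -0.1 and 0.1 rad/s and contact force between the fingers and bead_lid above 0.3 N and contact force between bead_lid and stir_stick below 0.05 N and contact force between bead_lid and green_bowl below 0.05 N and distance between each of bead0_center, bead1_center, bead2_center and green_bowl below 0.07 m and angle between green_bowl's own z axis and vertical below 0.15 rad and distance of green_bowl from where it was at the start of the episode below 0.06 m); the arm keeps its last pose, push and grip.
It fails at once if a bystander (pot, bottle, skull) moved more than 20 mm (distance of any of water_pot, slip_bottle, clay_skull from where it was at the start of the episode above 0.02 m).
It fails at once if a bead left the bowl (distance between any of bead0_center, bead1_center, bead2_center and green_bowl above 0.095 m).
It fails at once if the bowl tipped over (angle between green_bowl's own z axis and vertical above 0.7 rad).
It also fails if it takes over 72 s, if anything falls off the work surface, if the arm or the gripper's body presses on something with over 40 N, if the wrist force passes 120 N, or if a joint passes its speed limit or range.

### The arm

A 6-joint arm with a two-finger parallel gripper is mounted at the origin on a cart in front of the work surface, level with it; the furniture and walls round the work are solid. World frame = base frame: x ahead of the robot, y to its left, z up, the work surface at z = 0. Lengths are in mm, angles in rad, forces in N, time in s.
With the tool pointing down it reaches from about 400 to 925 mm from the base axis. Payload 12.5 kg.
Tool frame: the origin (TCP) lies at the very end of the fingers, on their centre line; the grasp point (between the pads) lies 19 mm behind it; z points along the fingers, y is the direction in which the jaws open and shut (so a half turn about z gives the same grasp; the last joint's range is limited). The gripper opens to 95 mm and grips with 3 to 60 N. Pads are 20 mm wide; open, the fingers measure 119 mm over their backs; the gripper's body (75 mm by 180 mm) begins 59 mm behind the grasp point.
Start: joints at [-1.252, 0.491, 1.559, -0, 1.092, -0.106], TCP at [257.611, -569.459, 214.661] pointing down, gripper open.
Joint ranges: [-3.1, 3.1], [-0.84, 2.19], [0.05, 2.79], [-1.13, 4.28], [0.06, 2.93], [-2.69, 2.69]. Speed limits (rad/s): [2.22, 2.22, 2.79, 3.14, 3.14, 3.14].

### API

Orientations are given as [roll, pitch, yaw] about the fixed x, y, z axes, in that order (R = Rz(yaw) Ry(pitch) Rx(roll)).
In Python, from cell import env gives the robot as it stands. The module is installed in compiled form; this text tells all that it offers.
- The arm moves only by the tool arm_command, never from a script. Its argument "deltas" is a list that holds one entry, the list of rows, each a list of 5 numbers: the closure, from 0 (fully open) to 1 (shut), then the shift along the world's x, y, z as a fraction of full scale, then the turn about the world's z as a fraction of full scale. In form: [[[grip, dx, dy, dz, twist], ...]]. A call has 1 to 12 rows; each row shifts and turns the pose as measured when the row begins; what a row does not reach is not made up. Full scale, the value 1, is 100 mm for a shift and pi/4 rad for a turn. A row lasts 1/12 s, in which the tool goes at most 41.7 mm and 7.16 degrees, less where a joint would pass 70% of its speed; a pose out of reach is approached as far as the arm can. A call with a number of a shift or a turn outside -1 to 1 is refused whole. A call with a gripper value outside its range is refused whole. The fingers move at their own pace and stop on an object; the grip force is fixed at half the most. Time passes only in rows, so rows that do not move let the fingers close. It gives the time, the measured TCP pose, the force and the opening at its end, in the units of the state.
- env.state(): the state, without advancing time (a new reading comes with each control period).
- env.read_camera(name): name is "scene" or "side" or "wrist"; returns a dict with "frame" (400x640x3 uint8, red, green, blue), "fx", "fy", "cx", "cy" (pixels), "R" (3x3) and "t" (3): a world point X has camera coordinates R X + t; the wrist camera has in their place "tool_from_camera" (4x4, takes a point from camera to tool coordinates, whose origin is the TCP and whose axes are the flange's). Camera axes: x right, y down, z forward; pixel columns grow to the right and rows downward; lengths in mm; the calibration is good to about 2 mm. A picture is of the moment at which its call begins: read the wrist's pose just before it. There is no depth.
- env.job_done(): hands the job in, once; it reports no verdict.
The state is a dict: "t": time; "joints": joint angles; "qvel": joint speeds; "tau": joint torques, N m; "eef_pos": TCP position; "tcp_rot": TCP orientation; "ft_force": force on the tool from outside, world axes, zero at the start; "moment": the same for the moment, N m; "opening": opening from 0.0 (shut) to 1.0 (fully open).
Only numpy, scipy, OpenCV 4.12 (cv2) and the standard library are available. Lean on these libraries where they do the work, as an engineer would, in place of code of your own. Each camera call takes 0.05 s, during which the arm holds its last target.

## Working session

There is one attempt and no reset: what is moved stays moved. The work goes in short steps, Python scripts to look and compute and a tool call to move; the robot and the scene stay as the last step left them, time stands still between calls to the robot, and variables do not carry over. Pictures are saved under pics/ and viewed, and the job is handed in when it is done.

Besides the shell and the picture viewer there is one more tool, called after "Emit:" as a command line: name --argument value ..., lists and objects as JSON in quotes. arm_command: Moves the arm, as the interface text tells. Its arguments: {"type":"object","properties":{"deltas":{"type":"array","items":{"type":"array","items":{"type":"array","items":{"type":"number","minimum":-1,"maximum":1}}}}},"required":["deltas"]}

```bash
mkdir -p pics
cat > h.py <<'E'
import numpy as np, cv2
from cell import env
def snap(n,f):
    s=env.state(); c=env.read_camera(n); cv2.imwrite('pics/'+f,c['frame'][:,:,::-1]); np.save('pics/'+f+'.npy',{'s':s,'c':c},allow_pickle=True); return s,c
E
python3 - <<'E'
from h import *
for n in ['scene','side','wrist']:
    s,c=snap(n,n+'0.png'); print(n,{k:np.round(v,3).tolist() for k,v in c.items() if k!='frame'})
print(s)
E
```

```text
scene {'fx': 483.81, 'fy': 483.81, 'cx': 317.666, 'cy': 199.669, 'R': [[-0.86, -0.51, -0.026], [-0.242, 0.453, -0.858], [0.449, -0.732, -0.513]], 't': [511.157, 178.154, 1560.939]}
side {'fx': 497.955, 'fy': 497.955, 'cx': 317.499, 'cy': 194.08, 'R': [[-0.37, 0.929, 0.013], [0.773, 0.315, -0.55], [-0.515, -0.194, -0.835]], 't': [193.692, -418.82, 2003.081]}
wrist {'fx': 329.184, 'fy': 329.184, 'cx': 315.685, 'cy': 198.932, 'tool_from_camera': [[-0.001, -0.97, -0.244, 67.114], [1.0, -0.001, 0.001, -0.17], [-0.002, -0.244, 0.97, -169.779], [0.0, 0.0, 0.0, 1.0]]}
{'t': 0.1, 'joints': array([-1.25158667e+00,  4.91499455e-01,  1.55939360e+00, -1.91105661e-05,
        1.09168808e+00, -1.05590647e-01]), 'qvel': array([ 0.00152252, -0.00098601, -0.00190986, -0.00083578,  0.00053218,
        0.00139032]), 'tau': array([ 2.69708886e-03, -6.13622832e+01, -2.58603501e+01,  6.94424473e-02,
        4.70673025e-02, -3.74904766e-05]), 'eef_pos': array([ 257.54086474, -569.23591073,  214.11831936]), 'tcp_rot': array([-3.14060789e+00, -8.73250381e-05,  4.24809079e-01]), 'ft_force': array([ 0.37962336, -0.06702324,  0.16630263]), 'moment': array([-0.0933888 , -0.01492103, -0.01875984]), 'opening': 0.999878556141498}
```

View pics/scene0.png

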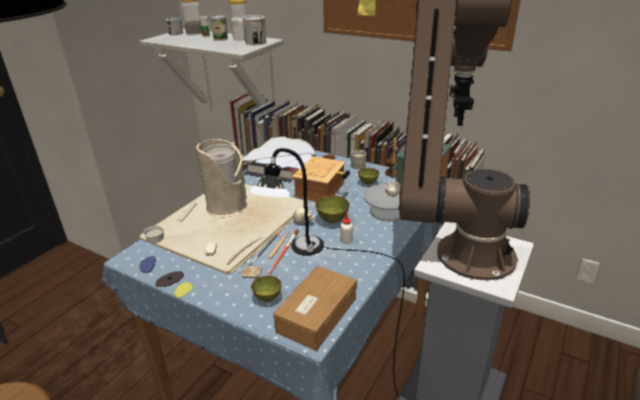

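View pics/side0.png

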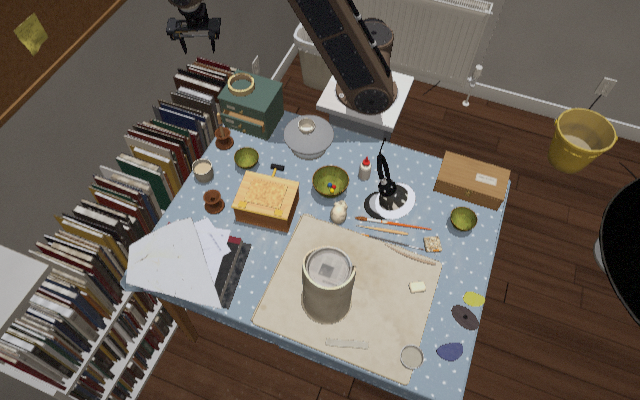

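View pics/wrist0.png

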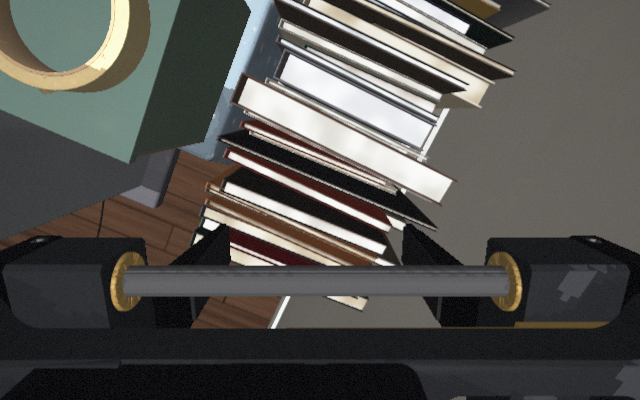

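Run:
```python
import cv2,numpy as np
a=cv2.imread('pics/side0.png'); cv2.imwrite('pics/side0z.png',cv2.resize(a[110:260,180:400],None,fx=3.6,fy=3.6,interpolation=cv2.INTER_CUBIC))
a=cv2.imread('pics/scene0.png'); cv2.imwrite('pics/scene0z.png',cv2.resize(a[120:270,260:460],None,fx=4,fy=4,interpolation=cv2.INTER_CUBIC))
```

```text
(no output)
```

View pics/side0z.png

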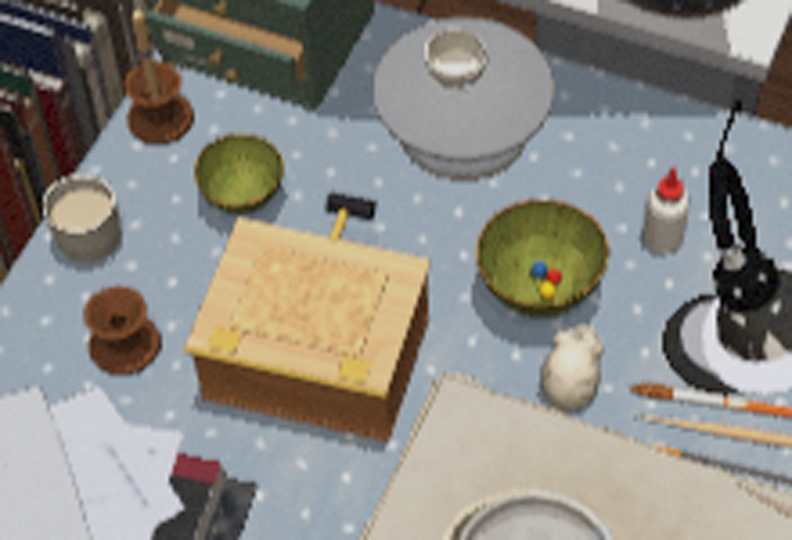

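View pics/scene0z.png

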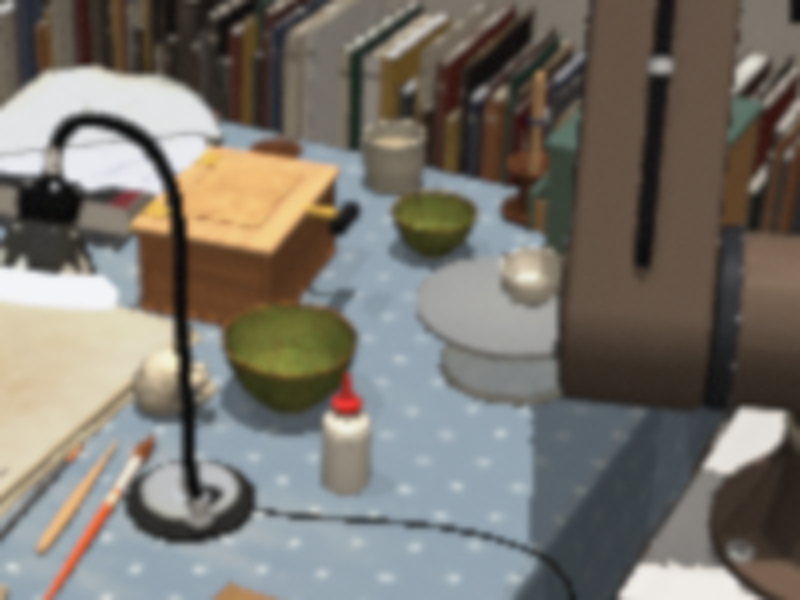

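```bash
cat >> h.py <<'E'
def ray(c,u,v,R=None,t=None):
    d=np.array([(u-c['cx'])/c['fx'],(v-c['cy'])/c['fy'],1.])
    if 'R' in c: R=np.array(c['R']);t=np.array(c['t']); return -R.T@t, R.T@d
def wray(sc,u,v):
    s,c=sc['s'],sc['c']
    from scipy.spatial.transform import Rotation as Ro
    T=np.array(c['tool_from_camera']); W=Ro.from_euler('xyz',s['tcp_rot']).as_matrix()
    d=np.array([(u-c['cx'])/c['fx'],(v-c['cy'])/c['fy'],1.])
    return s['eef_pos']+W@T[:3,3], W@T[:3,:3]@d
def atz(r,z): o,d=r; return o+d*(z-o[2])/d[2]
def tri(*rs):
    A=np.zeros((3,3));b=np.zeros(3)
    for o,d in rs:
        d=d/np.linalg.norm(d);P=np.eye(3)-np.outer(d,d);A+=P;b+=P@o
    X=np.linalg.solve(A,b); return X,[np.linalg.norm((np.eye(3)-np.outer(d,d)/(d@d))@(X-o)) for o,d in rs]
def load(f): return np.load('pics/'+f+'.npy',allow_pickle=True).item()
E
python3 - <<'E'
from h import *
np.set_printoptions(precision=1,suppress=True)
cs=load('side0.png')['c'];cc=load('scene0.png')['c']
S=lambda x,y:ray(cs,180+x/3.6,110+y/3.6)
C=lambda x,y:ray(cc,260+x/4,120+y/4)
print('cams',S(0,0)[0],C(0,0)[0])
print('stick top',tri(S(141,14),C(540,72)))
print('mouthA side z60',atz(S(153,85),60),'mouthB',atz(S(117,313),60),'C',atz(C(275,148),60))
print('mouthA tri',tri(S(153,85),C(528,165)))
print('mouth edges',atz(S(125,83),60),atz(S(182,85),60))
print('bowl rim', tri(S(543,255),C(290,338)),atz(S(478,255),69),atz(S(608,255),69), 'rim top/bot',atz(S(543,202),69),atz(S(543,310),69))
for n,p in dict(blue=(539,270),red=(554,276),yel=(547,289)).items(): print(n,atz(S(*p),17))
for n,p in dict(fl=(240,220),fr=(429,262),bl=(189,350),br=(388,394)).items(): print('lid',n,atz(S(*p),95))
print('bar ends',atz(S(328,202),94),atz(S(376,211),94),tri(S(352,206),C(345,216)))
print('small bowl',atz(S(195,165),50),atz(S(283,175),50))
print('pot',atz(S(80,200),63),'bottle',tri(S(672,175),C(346,382)),'skull',atz(S(572,370),30),)
E
```

```text
cams [1427.9  340.1 1439. ] [-218.  1321.7  967.1]
stick top (array([ 457.9, -392.4,  161.6]), [np.float64(2.6306079753639344), np.float64(2.630607975363944)])
mouthA side z60 [ 463.5 -392.4   60. ] mouthB [ 717.5 -296.    60. ] C [ 715.2 -300.1   60. ]
mouthA tri (array([ 462.7, -392.9,   57.7]), [np.float64(0.820649940329438), np.float64(0.8206499403292769)])
mouth edges [ 471.7 -419.4   60. ] [ 452.5 -365.7   60. ]
bowl rim (array([509.3,  40.6,  63.2]), [np.float64(2.697851723188638), np.float64(2.6978517231885544)]) [538.4 -12.1  69. ] [492.6 100.1  69. ] rim top/bot [458.1  22.1  69. ] [572.8  65.8  69. ]
blue [498.8  35.4  17. ]
red [499.9  51.3  17. ]
yel [516.5  50.4  17. ]
lid fl [ 601.9 -223.8   95. ]
lid fr [579.4 -43.9  95. ]
lid bl [ 746.1 -202.8   95. ]
lid br [721.3 -22.6  95. ]
bar ends [ 551.7 -157.7   94. ] [ 544.3 -112.1   94. ] (array([ 546.3, -136.3,   94.8]), [np.float64(1.8437653164924255), np.float64(1.843765316492285)])
small bowl [ 531.3 -312.5   50. ] [ 509.9 -228.    50. ]
pot [ 618.7 -388.4   63. ] bottle (array([404.4, 130. , 100.7]), [np.float64(0.6943820612156858), np.float64(0.6943820612156132)]) skull [599.9 106.2  30. ]
```

Run:
```python
import cv2,numpy as np
a=cv2.imread('pics/side0.png'); cv2.imwrite('pics/side0y.png',cv2.resize(a[50:170,190:340],None,fx=5,fy=5,interpolation=cv2.INTER_CUBIC))
```

```text
(no output)
```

View pics/side0y.png

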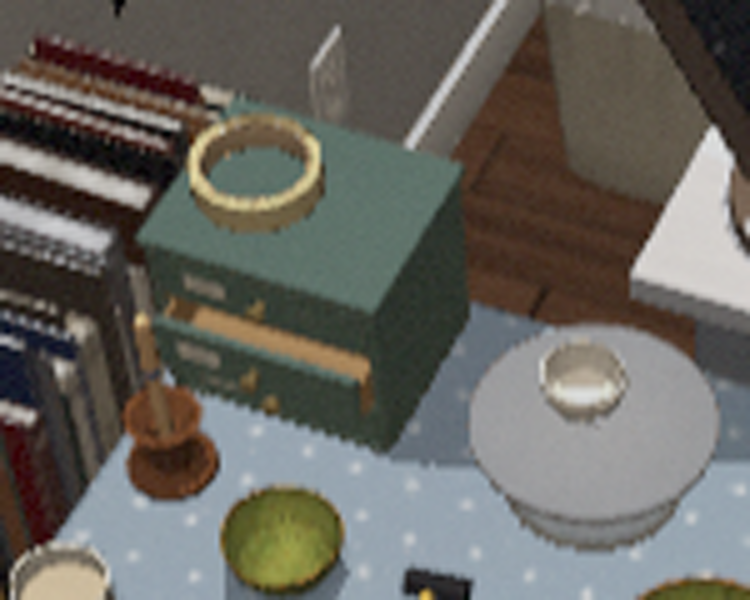

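Run:
```python
from h import *
np.set_printoptions(precision=1,suppress=True)
cs=load('side0.png')['c']
S=lambda x,y:ray(cs,190+x/5,50+y/5)
b=atz(S(385,450),0);print('bottom corner',b)
for z in range(100,240,20): print(z,atz(S(378,312),z),atz(S(142,235),z),atz(S(460,165),z))
print('drawer corners z~90',atz(S(362,380),90),atz(S(155,312),90))
print('books by stand z100/200',atz(S(130,380),0),atz(S(110,260),200),atz(S(110,260),150))
```

```text
bottom corner [ 386.3 -257.1    0. ]
100 [ 344.  -274.4  100. ] [ 341.  -467.1  100. ] [ 185.3 -280.2  100. ]
120 [ 360.2 -265.2  120. ] [ 357.2 -455.   120. ] [ 203.9 -271.   120. ]
140 [ 376.4 -256.   140. ] [ 373.5 -443.   140. ] [ 222.4 -261.7  140. ]
160 [ 392.6 -246.8  160. ] [ 389.7 -430.9  160. ] [ 241.  -252.4  160. ]
180 [ 408.7 -237.6  180. ] [ 405.9 -418.8  180. ] [ 259.6 -243.2  180. ]
200 [ 424.9 -228.5  200. ] [ 422.2 -406.8  200. ] [ 278.1 -233.9  200. ]
220 [ 441.1 -219.3  220. ] [ 438.4 -394.7  220. ] [ 296.7 -224.6  220. ]
drawer corners z~90 [ 399.2 -262.    90. ] [ 397.4 -428.3   90. ]
books by stand z100/200 [ 397.4 -464.6    0. ] [ 451.  -415.8  200. ] [ 411.6 -446.3  150. ]
```

Emit:
arm_command --deltas '[[[0, 0, 0, 0.4, 0], [0, 0, 0, 0.4, 0], [0, 0.2, 0.2, 0.1, 0.159], [0, 0.23, 0.25, 0, 0.159], [0, 0.23, 0.25, 0, 0.159], [0, 0.23, 0.25, 0, 0.159], [0, 0.23, 0.25, 0, 0.159], [0, 0.23, 0.25, 0, 0.159], [0, 0.23, 0.25, 0, 0.159], [0, 0.23, 0.25, 0, 0.159], [0, 0.2, 0.2, 0, 0.159], [0, 0, 0, 0, 0]]]'

```text
t: 1.15
eef_pos: [463.2, -343.3, 305.1]
tcp_rot: [-3.136, 0.001, 1.562]
ft_force: [-0.2, 0.6, 0.5]
opening: 0.997
```

```bash
python3 -c "
from h import *
snap('wrist','w1.png')"
```

```text
(no output)
```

View pics/w1.png

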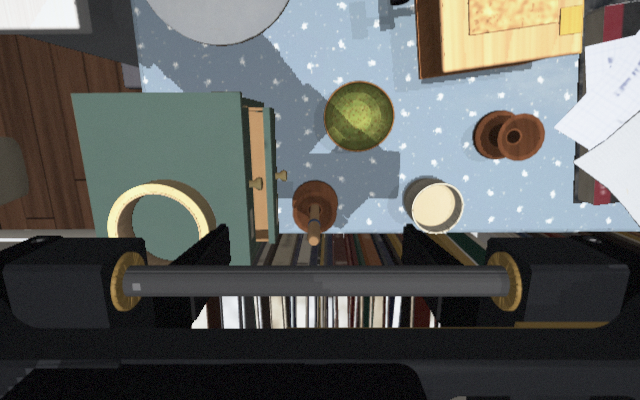

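Run:
```python
from h import *
np.set_printoptions(precision=1,suppress=True)
a=cv2.imread('pics/w1.png'); cv2.imwrite('pics/w1z.png',cv2.resize(a[165:265,230:410],None,fx=4.4,fy=4.4,interpolation=cv2.INTER_CUBIC))
w=load('w1.png')
print('top',atz(wray(w,314,240),160),'mouth edges L/R',atz(wray(w,294,205),60),atz(wray(w,338,205),60),atz(wray(w,316,182),60))
print('foot/B mouth',atz(wray(w,514,137),60))
print('books far',[atz(wray(w,330,236),z) for z in (0,100,200)])
```

```text
top [ 459.1 -398.2  160. ] mouth edges L/R [ 432.  -388.3   60. ] [ 489.4 -388.8   60. ] [ 461. -358.   60.]
foot/B mouth [ 706.3 -303.4   60. ]
books far [array([ 481.2, -454.2,    0. ]), array([ 477.6, -416.6,  100. ]), array([ 474., -379.,  200.])]
```

View pics/w1z.png

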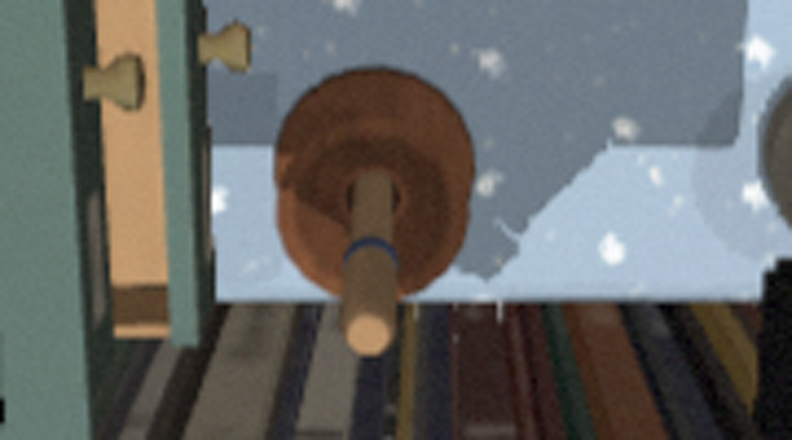

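Run:
```python
from h import *
np.set_printoptions(precision=1,suppress=True)
w=load('w1.png');cs=load('side0.png')['c'];cc=load('scene0.png')['c']
S=lambda x,y:ray(cs,180+x/3.6,110+y/3.6)
Y=lambda x,y:ray(cs,190+x/5,50+y/5)
W=lambda x,y:wray(w,230+x/4.4,165+y/4.4)
C=lambda x,y:ray(cc,260+x/4,120+y/4)
print('top',tri(Y(141,318),W(369,332)),tri(Y(141,318),W(369,332),C(540,72)))
print('band',atz(W(370,248),105),'hole',atz(W(373,195),44),atz(W(373,195),60))
print('mouth circle edges z60: ',atz(W(278,215),60),atz(W(470,215),60))
print('edge',atz(Y(60,530),0),atz(Y(130,430),0))
```

```text
top (array([ 458.6, -397.3,  158.9]), [np.float64(1.791510145033695), np.float64(1.79151014503359)]) (array([ 458.7, -396.9,  160.8]), [np.float64(2.397916809111499), np.float64(1.4109093340346177), np.float64(1.2661502721349336)])
band [ 458.6 -396.3  105. ] hole [ 458.9 -399.    44. ] [ 459.  -394.4   60. ]
mouth circle edges z60:  [ 430.6 -400.4   60. ] [ 488.  -400.8   60. ]
edge [ 543.9 -443.5   -0. ] [ 441.  -441.3    0. ]
```

Emit:
arm_command --deltas '[[[0, -0.02, -0.25, 0, 0.01], [0, -0.02, -0.25, 0, 0], [0, 0, 0, -0.3, 0], [0, 0, 0, -0.3, 0], [0, 0, 0, -0.3, 0], [0, 0, 0, -0.2, 0], [0, 0, 0, 0, 0]]]'

```text
t: 1.78
eef_pos: [453.6, -400.9, 191.8]
tcp_rot: [-3.136, 0.005, 1.549]
ft_force: [-0.7, 0.5, -0.4]
opening: 0.998
```

Emit:
arm_command --deltas '[[[0, 0.05, 0.07, -0.1, 0.03], [0, 0, 0, -0.2, 0], [0, 0, 0, -0.2, 0], [0, 0, 0, -0.2, 0], [0, 0, 0, -0.06, 0], [0, 0, 0, 0, 0]]]'

```text
t: 2.28
eef_pos: [459.3, -396.2, 117.0]
tcp_rot: [-3.141, 0.009, 1.57]
ft_force: [0.3, 0.6, 0.6]
opening: 0.999
```

Emit:
arm_command --deltas '[[[0.5, 0, 0, 0, 0], [1, 0, 0, 0, 0], [1, 0, 0, 0, 0], [1, 0, 0, 0, 0], [1, 0, 0, 0, 0], [1, 0, 0, 0, 0], [1, 0, 0, 0, 0], [1, 0, 0, 0, 0], [1, 0, 0, 0, 0], [1, 0, 0, 0, 0]]]'

```text
t: 3.12
eef_pos: [461.1, -397.8, 123.4]
tcp_rot: [3.137, 0.016, 1.57]
ft_force: [0.1, 0.4, 0.8]
opening: 0.354
```

```bash
python3 -c "
from h import *
snap('wrist','w2.png');print(env.state()['ft_force'],env.state()['opening'],env.state()['eef_pos'])"
```

```text
[-0.26620789  0.419642   -0.19643085] 0.3144439237949363 [ 461.13405007 -397.81804853  123.38244964]
```

View pics/w2.png

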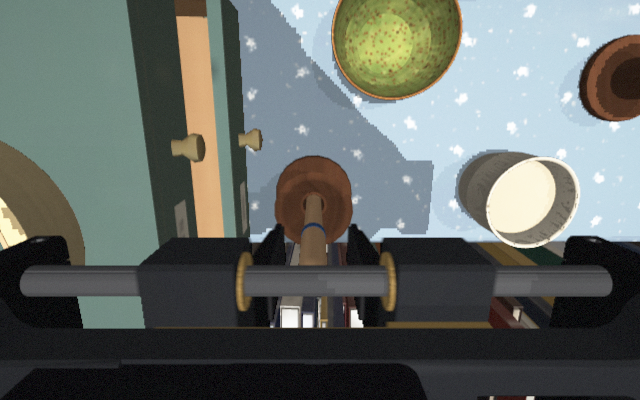

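Emit:
arm_command --deltas '[[[1, 0, 0, -0.05, 0], [1, 0, 0, -0.03, 0], [1, -0.01, 0, -0.01, 0], [1, 0, 0, -0.01, 0], [1, 0, 0, 0, 0], [1, 0, 0, 0, 0]]]'

```text
t: 3.67
eef_pos: [460.1, -398.7, 114.7]
tcp_rot: [3.136, 0.018, 1.571]
ft_force: [1.1, -0.0, 0.9]
opening: 0.142
```

Emit:
arm_command --deltas '[[[1, 0, 0, 0, 0], [1, 0, 0, 0, 0], [1, 0, 0, 0.1, 0], [1, 0, 0, 0.15, 0], [1, 0, 0, 0.25, 0], [1, 0, 0, 0.3, 0], [1, 0, 0, 0.3, 0], [1, 0, 0, 0.3, 0], [1, 0, 0, 0.1, 0], [1, 0, 0, 0, 0]]]'

```text
t: 4.5
eef_pos: [458.3, -396.6, 272.2]
tcp_rot: [3.14, 0.014, 1.571]
ft_force: [0.6, -0.0, -1.0]
opening: 0.143
```

```bash
python3 -c "
from h import *
snap('wrist','w3.png');print(env.state()['ft_force'],env.state()['opening'],env.state()['eef_pos'])"
```

```text
[-0.47284575  0.14511688  0.26651948] 0.14417512450230074 [ 458.21847835 -396.50755336  271.32306697]
```

View pics/w3.png

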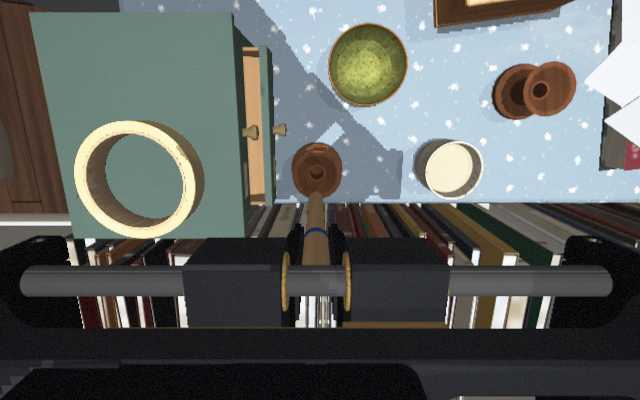

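```bash
cat >> h.py <<'E'
def wproj(sc,X):
    from scipy.spatial.transform import Rotation as Ro
    s,c=sc['s'],sc['c'];T=np.array(c['tool_from_camera']);W=Ro.from_euler('xyz',s['tcp_rot']).as_matrix()
    p=T[:3,:3].T@(W.T@(np.array(X)-s['eef_pos'])-T[:3,3]); return c['cx']+c['fx']*p[0]/p[2],c['cy']+c['fy']*p[1]/p[2]
E
python3 - <<'E'
from h import *
np.set_printoptions(precision=1,suppress=True)
a=cv2.imread('pics/w3.png'); cv2.imwrite('pics/w3z.png',cv2.resize(a[130:260,240:400],None,fx=4.5,fy=4.5,interpolation=cv2.INTER_CUBIC))
w=load('w3.png'); e=w['s']['eef_pos'];print(e,w['s']['tcp_rot'])
print('tip pred',wproj(w,e+[0,0,-104.7]),'band',wproj(w,e+[0,0,-9.7]))
print(atz(wray(w,316,173),44),wproj(w,[459,-397,60]),wproj(w,[459,-397,44]))
E
```

```text
[ 458.3 -396.6  272.2] [3.1 0.  1.6]
tip pred (np.float64(316.57064855622906), np.float64(195.59249499333788)) band (np.float64(317.2205024785138), np.float64(236.28032148669223))
[ 458.1 -399.7   44. ] (np.float64(316.8130799383973), np.float64(173.21187228426248)) (np.float64(316.7518343964634), np.float64(170.82261096949256))
```

View pics/w3z.png

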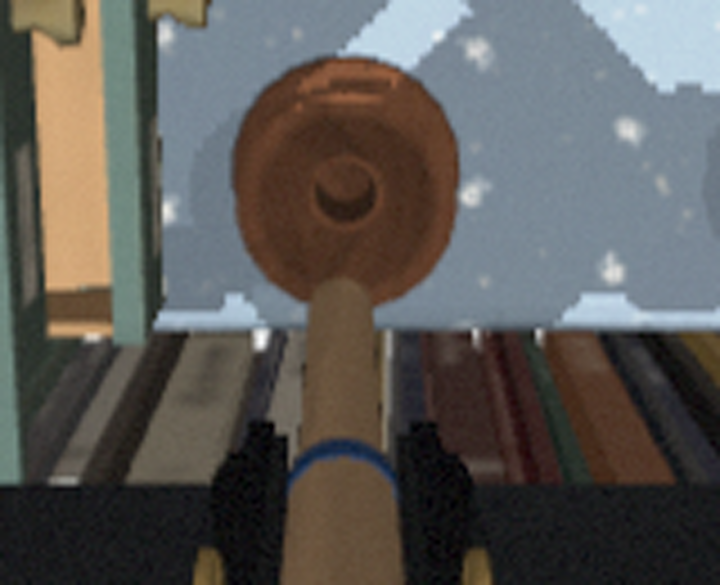

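Run:
```python
from h import *
np.set_printoptions(precision=1,suppress=True)
cs=load('side0.png')['c'];cc=load('scene0.png')['c']
print('base',atz(ray(cs,390,203),10),atz(ray(cc,308,243),10))
# lamp neck top ~ scene (290,151); side?
a=cv2.imread('pics/side0.png'); cv2.imwrite('pics/lamp.png',cv2.resize(a[120:240,330:450],None,fx=5,fy=5,interpolation=cv2.INTER_CUBIC))
```

```text
base [486.  250.6  10. ] [503.7 216.2  10. ]
```

View pics/lamp.png

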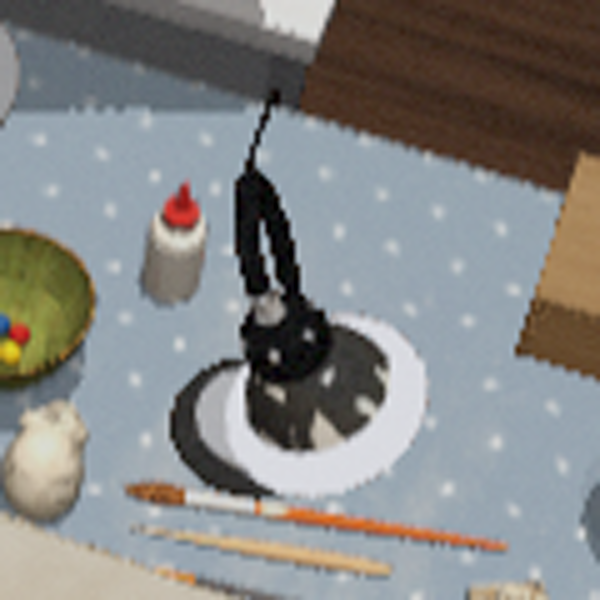

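Run:
```python
from h import *
np.set_printoptions(precision=1,suppress=True)
cs=load('side0.png')['c'];cc=load('scene0.png')['c']
L=lambda x,y:ray(cs,330+x/5,120+y/5)
print('neck top',tri(L(252,175),ray(cc,289,152)),tri(L(252,175),ray(cc,300,158)))
print('head',tri(L(285,345),ray(cc,272,175)),'shade',tri(L(325,410),ray(cc,268,193)))
```

```text
neck top (array([561.1, 203.1, 332.3]), [np.float64(6.23305610422717), np.float64(6.233056104227285)]) (array([535. , 194.3, 308.6]), [np.float64(1.5835301110330664), np.float64(1.5835301110330968)])
head (array([607.3, 245. , 256.7]), [np.float64(1.2645922311976765), np.float64(1.2645922311976283)]) shade (array([606.7, 275.7, 206.4]), [np.float64(0.17763761936265993), np.float64(0.17763761936260342)])
```

Emit:
arm_command --deltas '[[[1, 0, 0.2, 0, 0], [1, 0.04, 0.35, 0, 0], [1, 0.04, 0.37, 0, 0], [1, 0.04, 0.37, 0, 0], [1, 0.04, 0.37, 0, 0], [1, 0.04, 0.37, 0, 0], [1, 0.04, 0.37, 0, 0], [1, 0.04, 0.37, 0, 0], [1, 0.04, 0.37, 0, 0], [1, 0.04, 0.37, 0, 0], [1, 0.04, 0.3, 0, 0], [1, 0, 0.1, 0, 0]]]'

```text
t: 5.55
eef_pos: [490.3, 10.5, 256.4]
tcp_rot: [-3.123, 0.004, 1.563]
ft_force: [0.4, 1.0, -1.1]
opening: 0.14
```

Emit:
arm_command --deltas '[[[1, 0, 0, 0, 0], [1, 0, 0, 0, 0]]]'

```text
t: 5.72
eef_pos: [489.4, 12.6, 254.6]
tcp_rot: [-3.119, 0.004, 1.568]
ft_force: [0.3, -0.3, -0.3]
opening: 0.144
```

```bash
python3 -c "
from h import *
snap('wrist','w4.png');snap('side','s4.png');print(env.state())
a=cv2.imread('pics/w4.png'); cv2.imwrite('pics/w4z.png',cv2.resize(a[60:240,220:420],None,fx=3.3,fy=3.3,interpolation=cv2.INTER_CUBIC))"
```

```text
{'t': 5.8167, 'joints': array([-0.10763128,  0.2627971 ,  1.81335626, -0.00727165,  1.08678715,
       -0.09925182]), 'qvel': array([-0.0169502 , -0.00448007, -0.00903036,  0.00068076,  0.00184227,
        0.00243541]), 'tau': array([ 1.15665201e+00, -4.49363172e+01, -2.52541065e+01,  9.69611923e-02,
        1.02470918e-01,  1.89925282e-02]), 'eef_pos': array([489.48273672,  11.63551505, 254.86913945]), 'tcp_rot': array([-3.11970835,  0.00421511,  1.56591544]), 'ft_force': array([-1.11174481, -0.37018767,  0.80216355]), 'moment': array([-0.02579441, -0.02646204, -0.00643886]), 'opening': 0.13735758997501474}
```

View pics/w4z.png

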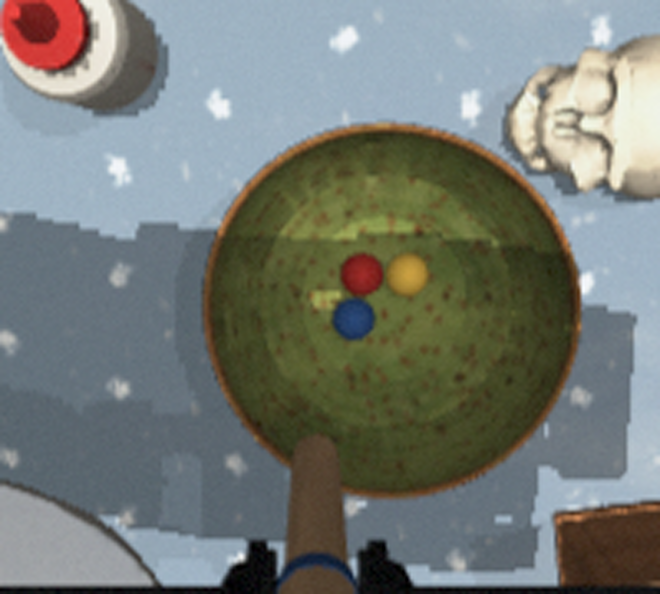

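View pics/s4.png

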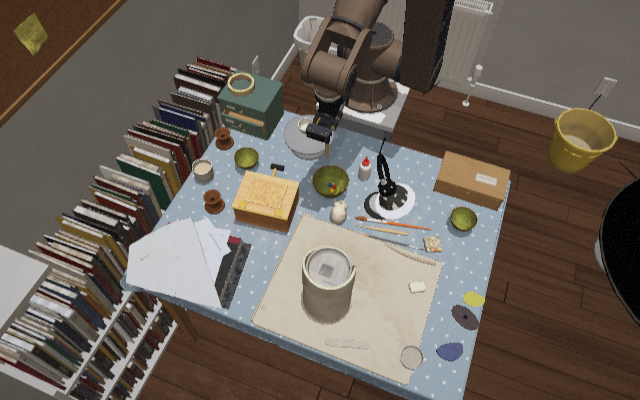

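Run:
```python
from h import *
np.set_printoptions(precision=1,suppress=True)
w=load('w4.png');W=lambda x,y,z:atz(wray(w,220+x/3.3,60+y/3.3),z)
l,r,t,b=[W(*p,69) for p in [(205,310),(580,310),(392,125),(392,495)]]
print(l,r,t,b,(l+r)/2,(t+b)/2)
P=[W(*p,17)[:2] for p in [(361,275),(407,275),(353,319)]]
print(P,[np.linalg.norm(P[0]-P[i]) for i in (1,2)],np.linalg.norm(P[1]-P[2]))
# fit: red middle, ring radius 13, +-76deg
from scipy.optimize import least_squares
def f(p):
    return np.concatenate([p[:2]+13*np.array([np.cos(p[2]+k),np.sin(p[2]+k)])-q for k,q in zip((0,-1.324,1.324),P)])
s=least_squares(f,[505,42,2.5]);print(s.x,s.cost,s.fun)
e=w['s']['eef_pos']
from scipy.spatial.transform import Rotation as Ro
M=Ro.from_euler('xyz',w['s']['tcp_rot']).as_matrix()
tip=e+M@[0,0,104.7];print('tip pred',tip,np.array(wproj(w,tip)), 'zoom',(np.array(wproj(w,tip))-[220,60])*3.3)
```

```text
[448.2  39.9  69. ] [570.1  39.7  69. ] [508.5  97.5  69. ] [510.  -22.9  69. ] [509.1  39.8  69. ] [509.2  37.3  69. ]
[array([500. ,  46.7]), array([517. ,  46.7]), array([497.1,  30.4])] [np.float64(17.018879388609914), np.float64(16.54770194415665)] 25.70322425319133
[508.8  36.3   2.3] 0.3992036193475815 [ 0.5 -0.4 -0.5  0.1 -0.   0.3]
tip pred [487.   12.2 150. ] [316.8 197.2] zoom [319.4 452.8]
```

Emit:
arm_command --deltas '[[[1, 0.15, 0.08, 0, 0], [1, 0.15, 0.07, -0.1, 0], [1, 0, 0, -0.25, 0], [1, 0, 0, -0.2, 0], [1, 0, 0, 0, 0]]]'

```text
t: 6.23
eef_pos: [521.6, 19.5, 198.6]
tcp_rot: [-3.123, 0.005, 1.557]
ft_force: [-0.1, -0.0, -0.7]
opening: 0.142
```

```bash
cat >> h.py <<'E'
def tipz(w,L=104.7):
    from scipy.spatial.transform import Rotation as Ro
    return w['eef_pos']+Ro.from_euler('xyz',w['tcp_rot']).as_matrix()@[0,0,L]
E
python3 -c "
from h import *
s,c=snap('wrist','w5.png');snap('side','s5.png');s=env.state();print(s['eef_pos'],s['tcp_rot'],'tip',tipz(s),wproj({'s':s,'c':c},tipz(s)))
a=cv2.imread('pics/w5.png'); cv2.imwrite('pics/w5z.png',cv2.resize(a[60:240,220:420],None,fx=3.3,fy=3.3,interpolation=cv2.INTER_CUBIC))"
```

```text
[522.45759185  19.64831625 201.48214154] [-3.12594415  0.00551353  1.55672216] tip [520.81129975  19.094238    96.7965517 ] (np.float64(316.7678168265891), np.float64(197.1851783996888))
```

View pics/w5z.png

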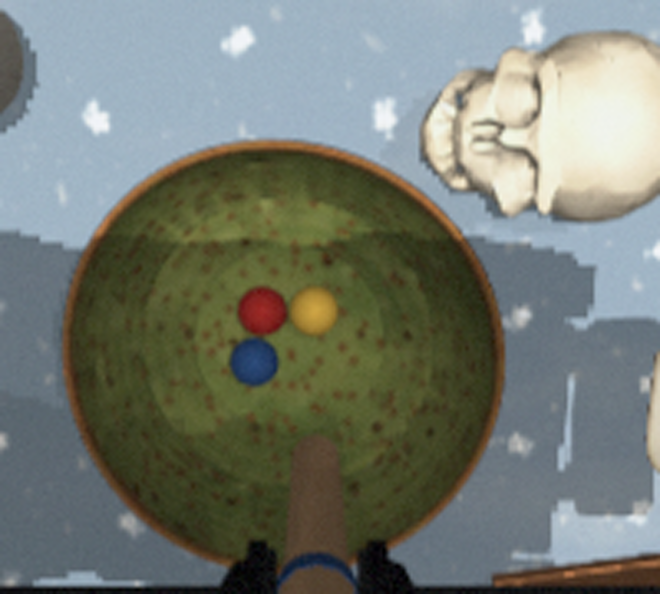

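```bash
cat > bd.py <<'E'
from h import *
from scipy.optimize import least_squares
np.set_printoptions(precision=1,suppress=True)
def fit(w,P,z=17):
    P=[atz(wray(w,220+x/3.3,60+y/3.3),z)[:2] for x,y in P]
    f=lambda p:np.concatenate([p[:2]+13*np.array([np.cos(p[2]+k),np.sin(p[2]+k)])-q for k,q in zip((0,-1.324,1.324),P)])
    s=least_squares(f,[505,42,2.5]);return P,s.x
E
python3 - <<'E'
from bd import *
w=load('w5.png')
print(fit(w,[(263,311),(313,311),(254,361)]))
W=lambda x,y,z:atz(wray(w,220+x/3.3,60+y/3.3),z)
print((W(63,345,69)+W(505,345,69))/2,W(284,142,69),W(505,345,69)-W(63,345,69))
E
```

```text
([array([500.6,  47. ]), array([516.7,  46.7]), array([497.2,  30.7])], array([508.9,  36.5,   2.3]))
[509.5  43.6  69. ] [511.   97.6  69. ] [122.5  -1.5   0. ]
```

Emit:
arm_command --deltas '[[[1, -0.03, 0.06, 0, 0], [1, 0, 0, -0.15, 0], [1, 0, 0, -0.2, 0], [1, 0, 0, -0.15, 0], [1, 0, 0, 0, 0]]]'

```text
t: 6.75
eef_pos: [521.2, 24.4, 157.1]
tcp_rot: [-3.137, 0.006, 1.553]
ft_force: [-0.7, 0.8, -0.4]
opening: 0.142
```

```bash
cat > chk.py <<'E'
from h import *
import sys
np.set_printoptions(precision=1,suppress=True)
if len(sys.argv)>1:
    f=sys.argv[1]; snap('wrist',f); a=cv2.imread('pics/'+f); cv2.imwrite('pics/z'+f,cv2.resize(a[60:240,220:420],None,fx=3.3,fy=3.3,interpolation=cv2.INTER_CUBIC))
s=env.state(); t=tipz(s); print('t',s['t'],'tip',t,'rel',t[:2]-[509,36.7],'rot',np.round(s['tcp_rot'],3),'F',s['ft_force'],'op',round(s['opening'],3))
E
python3 chk.py w6.png
```

```text
t 6.8 tip [521.4  23.8  53.7] rel [ 12.4 -12.9] rot [-3.1  0.   1.6] F [ 0.2 -0.7 -0.3] op 0.139
```

View pics/zw6.png

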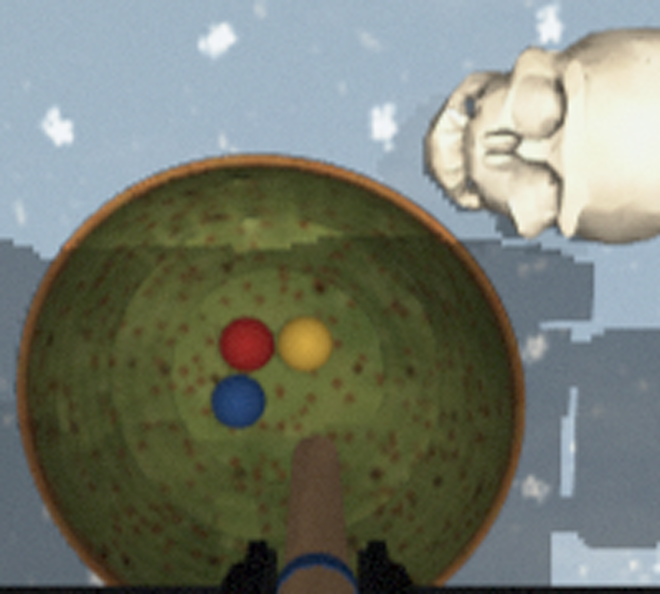

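Emit:
arm_command --deltas '[[[1, -0.03, 0.02, 0, 0], [1, -0.01, 0.01, -0.1, 0], [1, 0, 0, -0.15, 0], [1, 0, 0, -0.08, 0], [1, 0, 0, 0, 0]]]'

```text
t: 7.22
eef_pos: [519.1, 27.9, 129.2]
tcp_rot: [3.136, 0.007, 1.553]
ft_force: [0.0, 0.5, -0.9]
opening: 0.144
```

```bash
python3 chk.py w7.png
```

```text
t 7.2667 tip [519.9  27.2  25. ] rel [10.9 -9.5] rot [3.1 0.  1.6] F [-0.1 -0.4 -0. ] op 0.137
```

View pics/zw7.png

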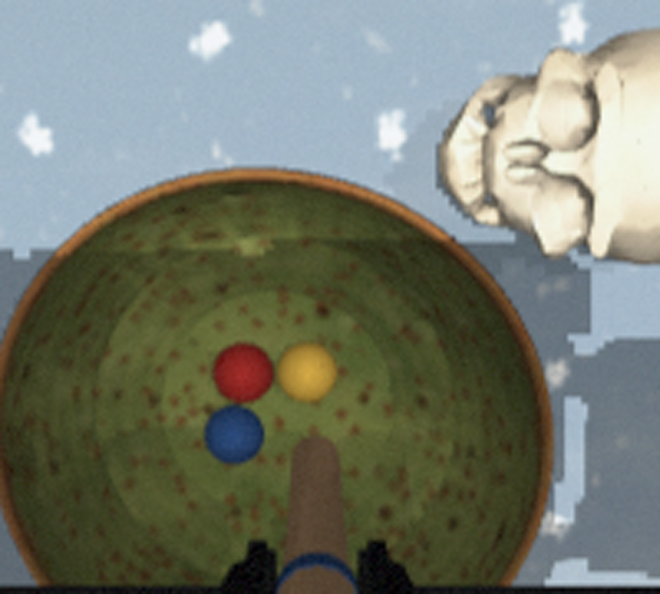

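Emit:
arm_command --deltas '[[[1, -0.015, 0, -0.08, 0], [1, 0, 0, -0.05, 0], [1, 0, 0, 0, 0]]]'

```text
t: 7.52
eef_pos: [518.3, 27.9, 116.9]
tcp_rot: [3.133, 0.007, 1.553]
ft_force: [0.1, 0.1, -1.6]
opening: 0.142
```

```bash
python3 chk.py
```

```text
t 7.5167 tip [519.2  27.2  12.2] rel [10.2 -9.5] rot [3.1 0.  1.6] F [ 0.1  0.1 -1.6] op 0.142
```

Emit:
arm_command --deltas '[[[1, 0.02, 0.06, 0.02, 0], [1, 0, 0.067, 0, 0], [1, -0.034, 0.058, 0, 0], [1, -0.058, 0.034, 0, 0], [1, -0.067, 0, 0, 0], [1, -0.058, -0.034, 0, 0]]]'

```text
t: 8.02
eef_pos: [500.2, 48.5, 120.4]
tcp_rot: [3.126, 0.008, 1.554]
ft_force: [4.7, 0.1, 2.3]
opening: 0.139
```

```bash
python3 chk.py w8.png
```

```text
t 8.0667 tip [500.5  47.1  15.7] rel [-8.5 10.4] rot [3.1 0.  1.6] F [ 2.6 -0.6  1.5] op 0.142
```

View pics/zw8.png

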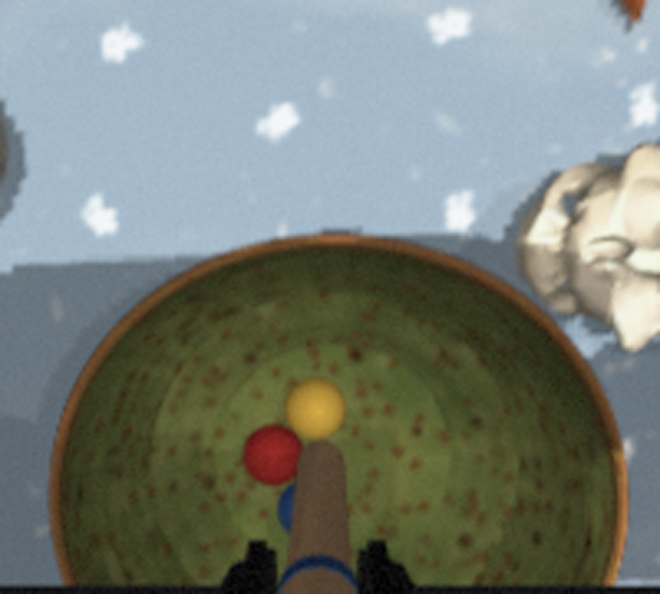

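Run:
```python
from bd import *
w=load('w8.png');W=lambda x,y,z:atz(wray(w,220+x/3.3,60+y/3.3),z)
print('rim',W(52,490,69),W(626,480,69),W(335,237,69))
w0=load('w7.png');W0=lambda x,y,z:atz(wray(w0,220+x/3.3,60+y/3.3),z)
print('rim before',W0(0,420,69),W0(552,440,69),W0(260,170,69))
print('beads y,r',W(316,409,17),W(272,455,17),'before y r b',W0(307,373,17),W0(243,373,17),W0(234,434,17))
```

```text
rim [444.6  54.3  69. ] [565.9  53.9  69. ] [504.9 105.6  69. ]
rim before [450.8  47.2  69. ] [570.2  40.3  69. ] [508.6  98.3  69. ]
beads y,r [501.1  59.5  17. ] [489.5  47.6  17. ] before y r b [516.9  46.9  17. ] [500.2  47.3  17. ] [497.2  30.9  17. ]
```

Emit:
arm_command --deltas '[[[1, 0.06, 0.03, -0.01, 0], [1, 0.06, 0.05, 0, 0], [1, -0.044, 0.021, 0, 0], [1, -0.048, 0.004, 0, 0], [1, -0.047, -0.013, 0, 0], [1, -0.04, -0.028, 0, 0], [1, -0.028, -0.04, 0, 0]]]'

```text
t: 8.65
eef_pos: [490.7, 51.0, 119.7]
tcp_rot: [3.125, 0.007, 1.553]
ft_force: [4.3, 3.1, 1.8]
opening: 0.143
```

```bash
python3 chk.py w9.png
```

```text
t 8.7 tip [491.6  49.7  15. ] rel [-17.4  13. ] rot [3.1 0.  1.6] F [1.6 1.9 1.3] op 0.143
```

View pics/zw9.png

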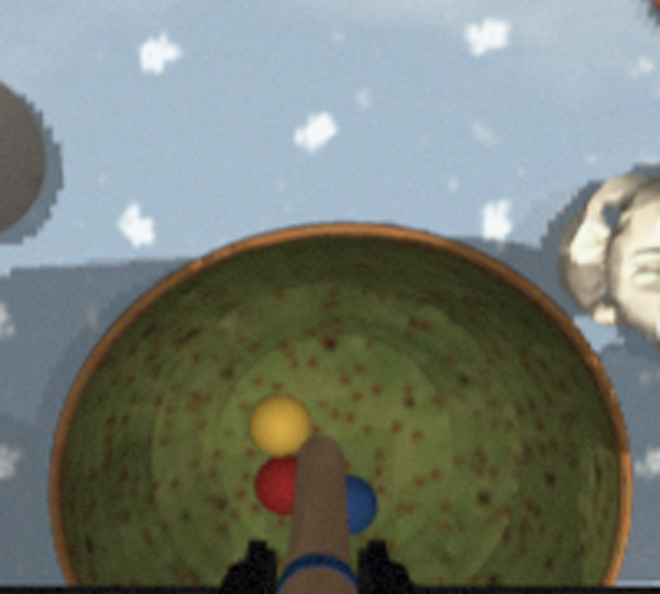

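```bash
cat > loc.py <<'E'
from bd import *
import sys
def run(f,L,R,T,beads):
    w=load(f);W=lambda x,y,z:atz(wray(w,220+x/3.3,60+y/3.3),z)
    a,b,t=W(*L,69),W(*R,69),W(*T,69)
    c=np.array([(a[0]+b[0])/2,t[1]-60.5]); print('centre',c,'moved from',c-[509,36.7],'width',b[0]-a[0])
    S=dict(y=[516.8,46.8],r=[500.3,47.1],b=[497.2,30.8]); ax=np.array([np.cos(2.3),np.sin(2.3)])
    for k,p in beads.items():
        X=W(*p,17)[:2]; print(k,X,'rel',X-c,'ang',np.degrees(np.arctan2(*(X-c)[::-1])),'moved',np.linalg.norm(X-S[k]),'by',(X-c)@ax)
    s=env.state();t=tipz(s)[:2];print('tip',tipz(s),'rel',t-c,'ang',np.degrees(np.arctan2(*(t-c)[::-1])))
E
python3 -c "
from loc import *
run('w9.png',(52,480),(630,480),(345,225),dict(y=(281,426),r=(284,486),b=(347,505)))"
```

```text
centre [496.3  49.9] moved from [-12.7  13.2] width 121.67983687331997
y [482.7  58. ] rel [-13.7   8.1] ang 149.4185384741182 moved 35.90172905025363 by 15.113678685939128
r [483.  42.] rel [-13.3  -8. ] ang -149.09822099810546 moved 18.00743795543599 by 2.924979236132155
b [499.4  36.4] rel [  3.1 -13.5] ang -77.27933444076758 moved 6.018118248828087 by -12.11138022112218
tip [491.6  49.7  15. ] rel [-4.7 -0.2] ang -177.49539779123052
```

Emit:
arm_command --deltas '[[[1, 0.06, 0.05, -0.01, 0], [1, 0, 0.11, 0, 0], [1, -0.055, -0.01, 0, 0], [1, -0.048, -0.027, 0, 0], [1, -0.036, -0.043, 0, 0], [1, -0.019, -0.052, 0, 0]]]'

```text
t: 9.2
eef_pos: [477.9, 55.1, 117.9]
tcp_rot: [3.13, 0.007, 1.553]
ft_force: [3.5, 1.8, 1.5]
opening: 0.141
```

```bash
python3 chk.py w10.png
```

```text
t 9.25 tip [478.8  53.5  13.2] rel [-30.2  16.8] rot [3.1 0.  1.6] F [ 0.9  0.2 -0.2] op 0.139
```

View pics/zw10.png

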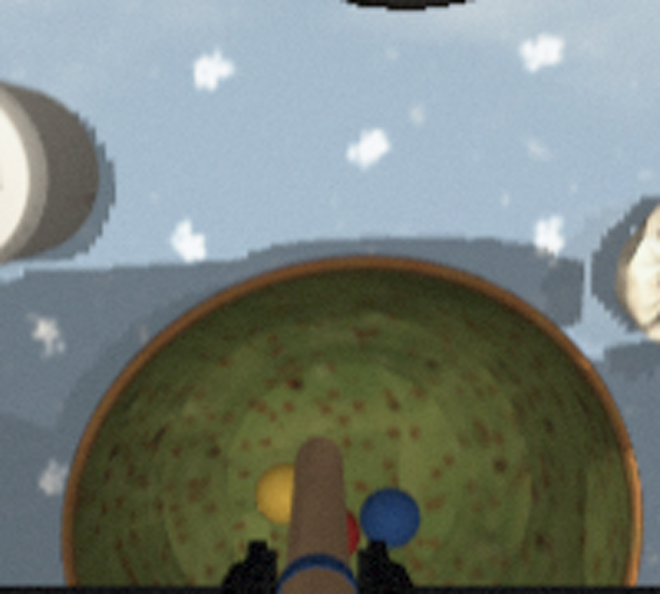

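```bash
python3 -c "
from loc import *
run('w10.png',(66,510),(638,510),(365,257),dict(y=(286,493),r=(335,530),b=(390,518)))"
```

```text
centre [485.4  47.8] moved from [-23.6  11.1] width 120.27904785727645
y [470.3  44.7] rel [-15.1  -3.1] ang -168.48059648312707 moved 46.545394386439455 by 7.781854615535265
r [482.9  34.4] rel [ -2.6 -13.4] ang -100.8673428633785 moved 21.596426812764644 by -8.306187252709009
b [497.2  37.3] rel [ 11.8 -10.5] ang -41.564007626193124 moved 6.541346498674499 by -15.688510060085662
tip [478.8  53.5  13.2] rel [-6.6  5.7] ang 139.13798409835692
```

Emit:
arm_command --deltas '[[[1, -0.04, 0.05, 0.01, 0], [1, -0.035, -0.04, 0, 0], [1, -0.015, -0.055, 0, 0], [1, 0.01, -0.055, 0, 0], [1, 0.028, -0.05, 0, 0], [1, 0.043, -0.036, 0, 0], [1, 0.052, -0.02, 0, 0]]]'

```text
t: 9.83
eef_pos: [478.7, 30.6, 118.6]
tcp_rot: [3.136, 0.007, 1.551]
ft_force: [0.5, -0.4, 0.6]
opening: 0.137
```

```bash
python3 chk.py w11.png
```

```text
t 9.8833 tip [480.5  29.6  13.9] rel [-28.5  -7.1] rot [3.1 0.  1.6] F [ 1.6  0.1 -0.6] op 0.143
```

View pics/zw11.png

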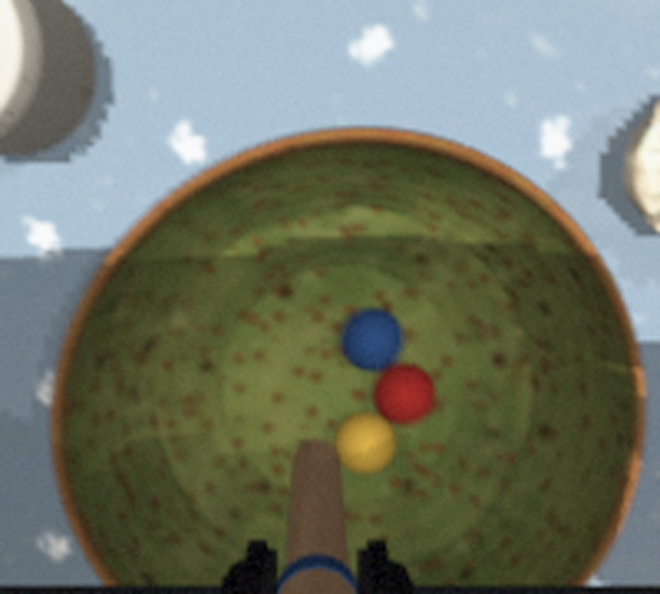

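```bash
python3 -c "
from loc import *
run('w11.png',(52,420),(642,420),(350,131),dict(y=(366,443),r=(405,394),b=(371,339)))"
```

```text
centre [485.   47.3] moved from [-24.   10.6] width 121.71195583439055
y [491.2  33. ] rel [  6.3 -14.4] ang -66.4273421424898 moved 29.061572279584723 by -14.878059750051497
r [501.3  45.6] rel [16.3 -1.8] ang -6.191781399384031 moved 1.8108957112109363 by -12.160161938508137
b [492.7  59.8] rel [ 7.8 12.4] ang 58.07448196840432 moved 29.30827852418822 by 4.112366475766072
tip [480.5  29.6  13.9] rel [ -4.5 -17.7] ang -104.19298706967696
```

Emit:
arm_command --deltas '[[[1, 0.01, -0.05, 0.005, 0], [1, 0.01, -0.05, 0, 0], [1, 0.01, -0.05, 0, 0], [1, 0, -0.02, 0, 0], [1, 0, 0, 0, 0]]]'

```text
t: 10.3
eef_pos: [483.6, 12.3, 118.8]
tcp_rot: [3.137, 0.005, 1.55]
ft_force: [-0.1, 4.2, 0.7]
opening: 0.14
```

```bash
python3 chk.py w12.png
```

```text
t 10.35 tip [484.2  11.9  14.2] rel [-24.8 -24.8] rot [3.1 0.  1.6] F [-0.2  4.5  1. ] op 0.142
```

View pics/zw12.png

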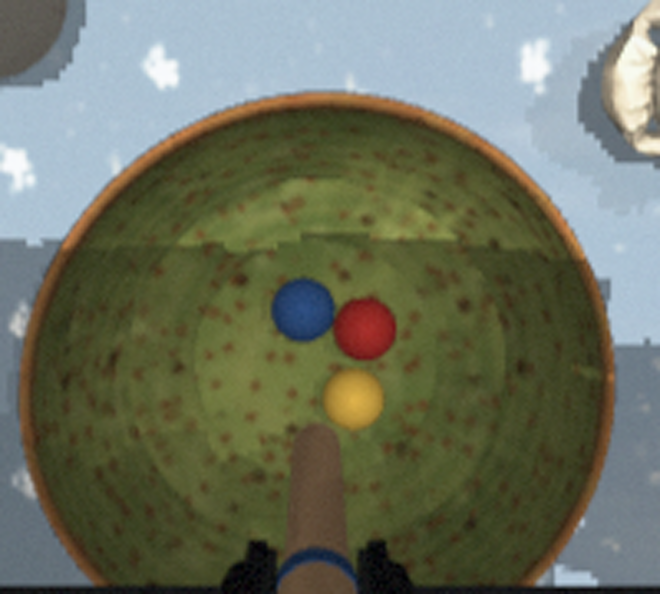

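```bash
python3 -c "
from loc import *
run('w12.png',(20,390),(614,390),(325,95),dict(y=(354,401),r=(364,328),b=(303,309)))"
```

```text
centre [483.9  35.8] moved from [-25.1  -0.9] width 121.79703044280222
y [493.3  25.8] rel [  9.4 -10. ] ang -46.90176103970409 moved 31.51742109967543 by -13.692784429960621
r [496.   44.4] rel [12.1  8.5] ang 35.2268768049719 moved 5.075688085248309 by -1.6910774211130715
b [480.9  49.5] rel [-3.  13.6] ang 102.55158052320311 moved 24.793922806007764 by 12.184512653495698
tip [484.2  11.9  14.2] rel [  0.3 -23.9] ang -89.38828785286272
```

Run:
```python
from bd import *
w=load('w4.png');W=lambda x,y,z:atz(wray(w,220+x/3.3,60+y/3.3),z)
for z in (0,60): print(W(0,480,z),W(80,510,z),W(150,585,z))
```

```text
[353.6 -37.1   0. ] [385.7 -49.8   0. ] [413.1 -82.5   0. ]
[373.3 -20.4  60. ] [400.8 -31.3  60. ] [424.4 -59.3  60. ]
```

Emit:
arm_command --deltas '[[[1, -0.08, 0.12, 0.005, 0], [1, -0.08, 0.12, 0, 0], [1, -0.06, 0, 0, 0], [1, -0.05, 0, 0, 0], [1, -0.05, 0, 0, 0], [1, -0.04, 0, 0, 0], [1, 0, 0, 0, 0], [1, 0, 0, 0, 0]]]'

```text
t: 11.02
eef_pos: [446.3, 37.3, 120.3]
tcp_rot: [3.129, 0.008, 1.552]
ft_force: [2.3, 0.2, -0.2]
opening: 0.141
```

```bash
python3 chk.py w13.png
```

```text
t 11.0667 tip [447.6  36.4  15.6] rel [-61.4  -0.3] rot [3.1 0.  1.6] F [ 2.3  0.1 -0.7] op 0.141
```

View pics/zw13.png

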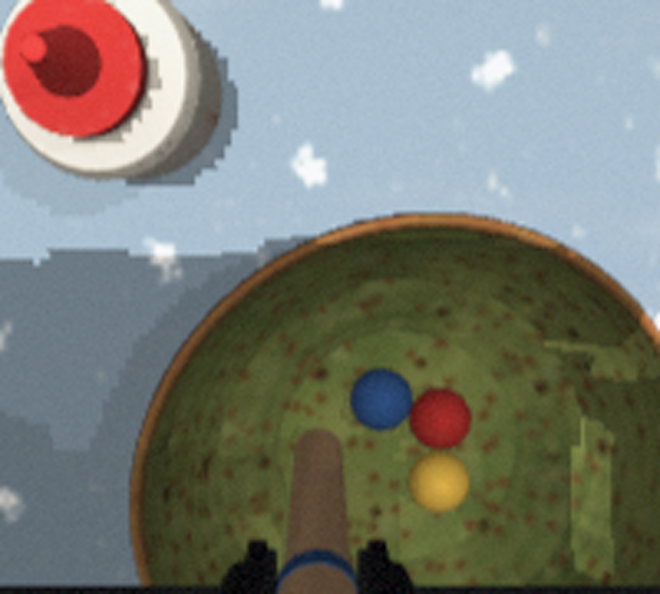

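```bash
python3 -c "
from loc import *
run('w13.png',(132,500),(708,500),(425,215),dict(y=(440,483),r=(440,419),b=(381,399)))
w=load('w13.png');print(atz(wray(w,220+132/3.3,60+500/3.3),69))"
```

```text
centre [468.4  37.8] moved from [-40.6   1.1] width 122.35594233360297
y [478.9  27.9] rel [10.6 -9.9] ang -43.11636944763755 moved 42.317387533734625 by -14.396774637135774
r [478.8  45. ] rel [10.4  7.2] ang 34.87459275483754 moved 21.620810021652538 by -1.5233196189914668
b [463.6  50.6] rel [-4.8 12.8] ang 110.39187221502108 moved 38.989825196105905 by 12.740649008477611
tip [447.6  36.4  15.6] rel [-20.8  -1.3] ang -176.29352486029939
[407.2  40.7  69. ]
```

Emit:
arm_command --deltas '[[[1, 0.02, 0, 0, 0], [1, 0, 0, 0, 0], [1, 0, 0, 0, 0], [1, 0.03, 0, 0.03, 0], [1, 0.02, 0, 0.1, 0], [1, 0, 0, 0.2, 0], [1, 0, 0, 0.3, 0], [1, 0, 0, 0.3, 0], [1, 0, 0, 0.3, 0], [1, 0, 0, 0.3, 0], [1, 0, 0, 0.1, 0]]]'

```text
t: 11.98
eef_pos: [449.5, 36.8, 287.8]
tcp_rot: [-3.137, 0.008, 1.551]
ft_force: [0.5, -0.8, -0.5]
opening: 0.142
```

```bash
python3 chk.py w14.png
```

```text
t 12.0333 tip [449.4  36.  183.5] rel [-59.6  -0.7] rot [-3.1  0.   1.6] F [0.1 0.2 1.1] op 0.14
```

View pics/w14.png

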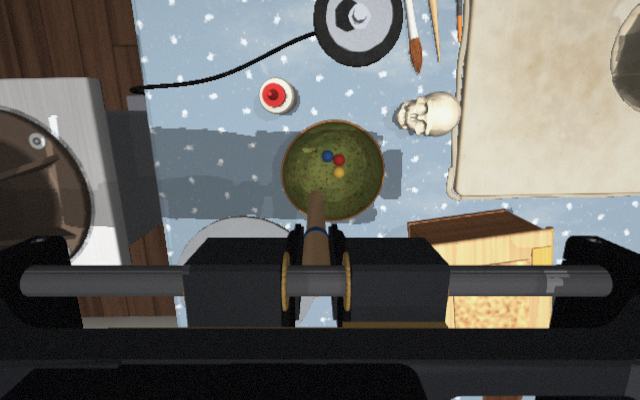

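Emit:
arm_command --deltas '[[[1, 0.02, -0.2, 0, 0], [1, 0.04, -0.35, 0, 0], [1, 0.04, -0.37, 0, 0], [1, 0.03, -0.37, 0, 0], [1, 0.02, -0.37, 0, 0], [1, 0, -0.37, 0, 0], [1, 0, -0.37, 0, 0], [1, 0, -0.37, 0, 0], [1, -0.02, -0.37, 0, 0], [1, 0, -0.37, 0, 0], [1, 0, -0.3, 0, 0], [1, 0, -0.1, 0, 0]]]'

```text
t: 13.03
eef_pos: [457.3, -369.7, 280.1]
tcp_rot: [-3.129, -0.0, 1.557]
ft_force: [0.1, 0.2, -0.2]
opening: 0.144
```

Emit:
arm_command --deltas '[[[1, 0, 0, 0, 0], [1, 0, 0, 0, 0]]]'

```text
t: 13.2
eef_pos: [456.4, -371.3, 277.5]
tcp_rot: [-3.126, -0.003, 1.554]
ft_force: [0.1, -0.2, 0.0]
opening: 0.141
```

```bash
python3 chk.py w15.png
```

```text
t 13.25 tip [ 454.8 -370.5  172.8] rel [ -54.2 -407.2] rot [-3.1 -0.   1.6] F [ 0.1  0.5 -0.7] op 0.141
```

View pics/zw15.png

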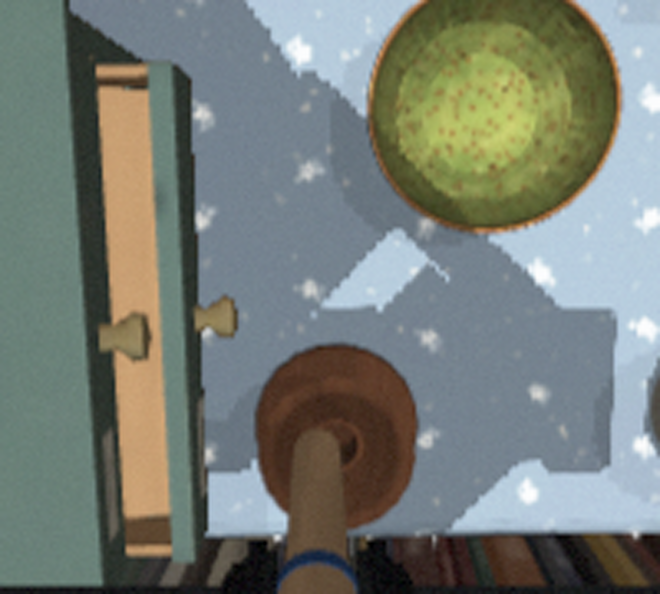

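Emit:
arm_command --deltas '[[[1, 0.03, -0.14, 0, 0], [1, 0.02, -0.14, -0.1, 0], [1, 0, 0, -0.25, 0], [1, 0, 0, -0.3, 0], [1, 0, 0, -0.25, 0], [1, 0, 0, -0.05, 0], [1, 0, 0, 0, 0]]]'

```text
t: 13.83
eef_pos: [463.8, -392.2, 178.7]
tcp_rot: [-3.128, -0.003, 1.563]
ft_force: [-0.5, 0.1, 1.0]
opening: 0.143
```

```bash
python3 chk.py w16.png;  python3 - <<'E'
from bd import *
w=load('w15.png');print(atz(wray(w,220+344/3.3,60+447/3.3),44))
E
```

```text
t 13.8833 tip [ 462.4 -392.    74.6] rel [ -46.6 -428.7] rot [-3.1 -0.   1.6] F [ 0.1  0.3 -0.4] op 0.141
[ 462.  -400.1   44. ]
```

View pics/zw16.png

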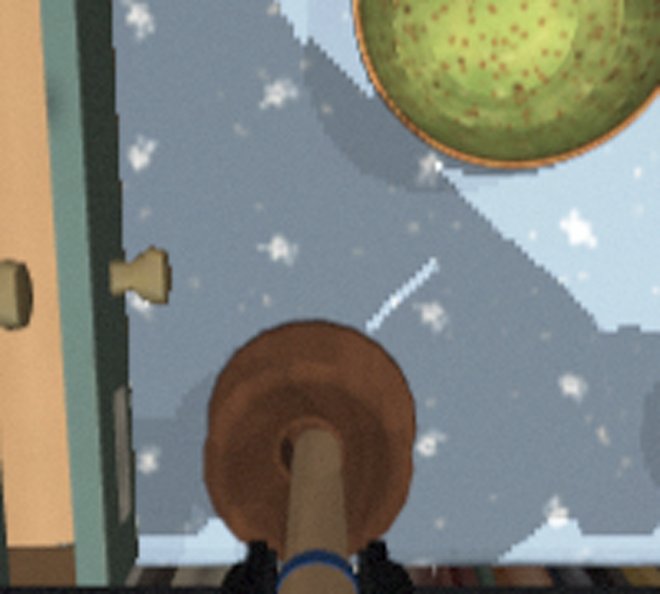

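Emit:
arm_command --deltas '[[[1, -0.03, -0.06, 0, 0], [1, 0, 0, -0.1, 0], [1, 0, 0, -0.1, 0], [1, 0, 0, 0, 0]]]'

```text
t: 14.22
eef_pos: [462.1, -399.4, 162.0]
tcp_rot: [-3.133, 0.003, 1.565]
ft_force: [-0.3, 0.6, -0.3]
opening: 0.143
```

```bash
python3 chk.py w17.png
```

```text
t 14.2667 tip [ 461.4 -399.9   58.1] rel [ -47.6 -436.6] rot [-3.1  0.   1.6] F [-0.4  0.  -0.7] op 0.145
```

View pics/zw17.png

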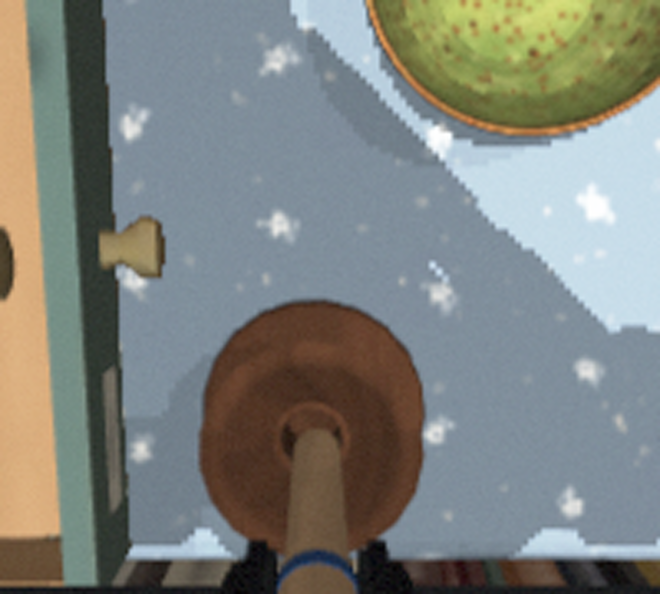

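Run:
```python
from bd import *
w=load('w17.png');p=lambda x,y,z:atz(wray(w,220+x/3.3,60+y/3.3),z)
print(p(313.5,435,44),'tip seen',p(318,440,58))
```

```text
[ 459.5 -398.1   44. ] tip seen [ 460.9 -396.1   58. ]
```

Emit:
arm_command --deltas '[[[1, -0.015, -0.005, 0, 0], [1, 0, 0, -0.08, 0], [1, 0, 0, -0.08, 0], [1, 0, 0, -0.08, 0], [1, 0, 0, 0, 0]]]'

```text
t: 14.68
eef_pos: [460.9, -400.5, 137.6]
tcp_rot: [-3.134, 0.005, 1.564]
ft_force: [0.3, 0.0, -0.8]
opening: 0.139
```

```bash
python3 chk.py
```

```text
t 14.6833 tip [ 460.1 -400.9   32.9] rel [ -48.9 -437.6] rot [-3.1  0.   1.6] F [ 0.3  0.  -0.8] op 0.139
```

Inside the hole without contact force; continue.

Emit:
arm_command --deltas '[[[1, 0, 0.01, -0.08, 0], [1, 0, 0, -0.08, 0], [1, 0, 0, -0.05, 0], [1, 0, 0, 0, 0]]]'

```text
t: 15.02
eef_pos: [461.2, -399.7, 114.5]
tcp_rot: [-3.135, 0.005, 1.564]
ft_force: [-0.4, 0.2, 9.5]
opening: 0.138
```

```bash
python3 chk.py
```

```text
t 15.0167 tip [ 460.5 -400.2    9.8] rel [ -48.5 -436.9] rot [-3.1  0.   1.6] F [-0.4  0.2  9.5] op 0.138
```

Emit:
arm_command --deltas '[[[0, 0, 0, 0, 0], [0, 0, 0, 0, 0], [0, 0, 0, 0, 0], [0, 0, 0, 0, 0], [0, 0, 0, 0, 0], [0, 0, 0, 0, 0], [0, 0, 0, 0, 0], [0, 0, 0, 0, 0]]]'

```text
t: 15.68
eef_pos: [461.2, -399.6, 113.2]
tcp_rot: [-3.135, 0.005, 1.565]
ft_force: [-0.3, -0.7, 1.3]
opening: 0.644
```

Emit:
arm_command --deltas '[[[0, 0, 0, 0.05, 0], [0, 0, 0, 0.1, 0], [0, 0, 0, 0.2, 0], [0, 0, 0, 0.3, 0], [0, 0, 0, 0.3, 0], [0, 0, 0, 0.3, 0], [0, 0, 0.1, 0.3, 0], [0, 0, 0.2, 0.3, 0], [0, 0, 0, 0, 0]]]'

```text
t: 16.43
eef_pos: [459.1, -367.3, 311.8]
tcp_rot: [-3.135, 0.004, 1.563]
ft_force: [-0.3, -0.6, 0.4]
opening: 1.0
```

```bash
python3 chk.py w18.png
```

```text
t 16.4833 tip [ 457.9 -368.4  204.7] rel [ -51.1 -405.1] rot [-3.1  0.   1.6] F [-0.1  0.4  0. ] op 1.005
```

View pics/w18.png

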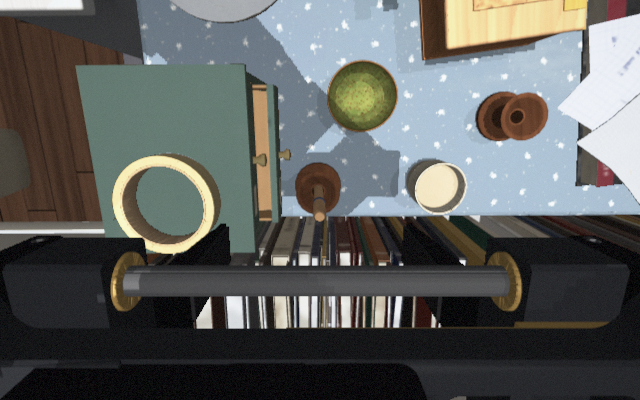

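Emit:
arm_command --deltas '[[[0, 0.07, 0.2, 0, -0.159], [0, 0.07, 0.2, 0, -0.159], [0, 0.07, 0.2, 0, -0.159], [0, 0.07, 0.2, 0, -0.159], [0, 0.07, 0.2, 0, -0.159], [0, 0.07, 0.2, 0, -0.159], [0, 0.07, 0.2, 0, -0.159], [0, 0.07, 0.2, 0, -0.159], [0, 0.07, 0.2, 0, -0.159], [0, 0.07, 0.2, 0, -0.159], [0, 0.07, 0.2, 0, -0.159], [0, 0, 0, 0, -0.07]]]'

```text
t: 17.48
eef_pos: [534.7, -140.1, 304.7]
tcp_rot: [-3.125, 0.009, 0.124]
ft_force: [-0.7, -0.8, 0.5]
opening: 1.001
```

```bash
python3 chk.py w19.png; python3 -c "
from h import *
snap('side','s19.png')
a=cv2.imread('pics/s19.png'); cv2.imwrite('pics/s19z.png',cv2.resize(a[110:260,180:400],None,fx=3.6,fy=3.6,interpolation=cv2.INTER_CUBIC))
print(env.state()['eef_pos'],env.state()['tcp_rot'])"
```

```text
t 17.5333 tip [ 533.1 -139.7  199.9] rel [  24.1 -176.4] rot [-3.1  0.   0.1] F [-0.2 -0.1  0.4] op 1.001
[ 534.14813136 -142.11969096  304.68861863] [-3.12615493  0.00979067  0.12960963]
```

View pics/w19.png

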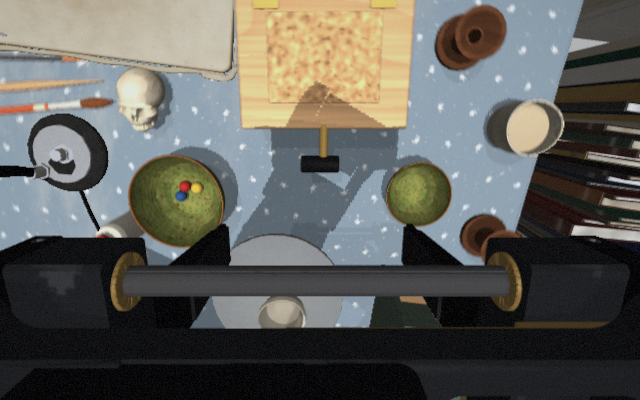

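View pics/s19z.png

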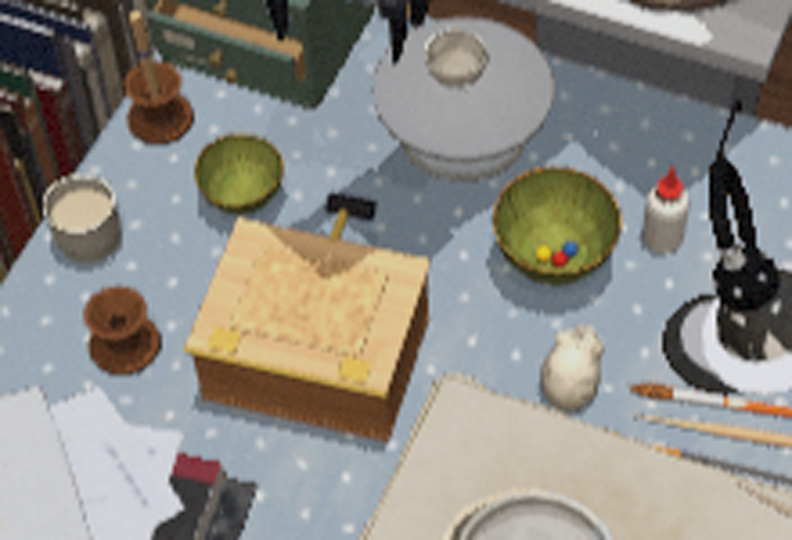

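Run:
```python
from bd import *
a=cv2.imread('pics/w19.png'); cv2.imwrite('pics/w19z.png',cv2.resize(a[0:190,225:425],None,fx=3.0,fy=3.0,interpolation=cv2.INTER_CUBIC))
w=load('w19.png');p=lambda x,y,z:atz(wray(w,x,y),z)
L,R=p(302,164,94),p(339.5,163.5,94);print(L,R,(L+R)/2,R-L)
l,r=p(240,129,96),p(411,127,96);print(l,r,(r-l),np.arctan2(*(l-r)[:2])*-1)
cs=load('side0.png')['c'];S=lambda x,y:ray(cs,180+x/3.6,110+y/3.6)
print('bar tri',tri(S(352,206),wray(w,320.7,163.7)))
b0=(atz(S(478,255),69)+atz(S(608,255),69))/2; b1=(atz(S(494,222),69)+atz(S(621,222),69))/2
print('bowl shift side',b1-b0)
```

```text
[ 543.7 -120.3   94. ] [ 549.7 -163.4   94. ] [ 546.7 -141.8   94. ] [  6.  -43.1   0. ]
[574.8 -46.5  96. ] [ 600.6 -236.7   96. ] [  25.8 -190.2    0. ] 0.1348802690646928
bar tri (array([ 544.3, -139.8,   86.7]), [np.float64(2.602655398211501), np.float64(2.6026553982114162)])
bowl shift side [-40.7  -0.9   0. ]
```

View pics/w19z.png

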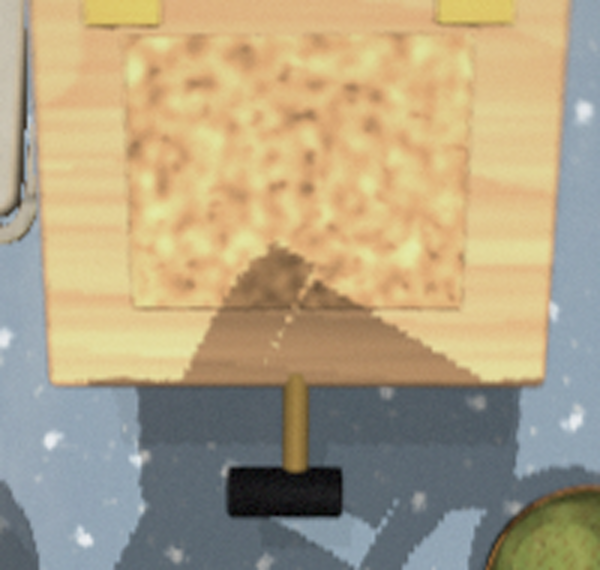

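Emit:
arm_command --deltas '[[[0, 0.07, 0.03, -0.1, 0.005], [0, 0.06, 0.01, -0.25, 0], [0, 0, 0, -0.35, 0], [0, 0, 0, -0.35, 0], [0, 0, 0, -0.3, 0], [0, 0, 0, -0.15, 0], [0, 0, 0, 0, 0]]]'

```text
t: 18.17
eef_pos: [547.3, -141.1, 144.8]
tcp_rot: [-3.127, 0.008, 0.148]
ft_force: [-0.3, -0.1, -0.8]
opening: 1.003
```

```bash
python3 chk.py w20.png; python3 -c "
from h import *
print(env.state()['eef_pos'],env.state()['tcp_rot'])"
```

```text
t 18.2167 tip [ 546.7 -140.    41.4] rel [  37.7 -176.7] rot [-3.1  0.   0.1] F [-0.5  0.8 -0.4] op 0.997
[ 547.65569217 -141.2771033   146.06863477] [-3.12781791  0.0075788   0.14763516]
```

View pics/w20.png

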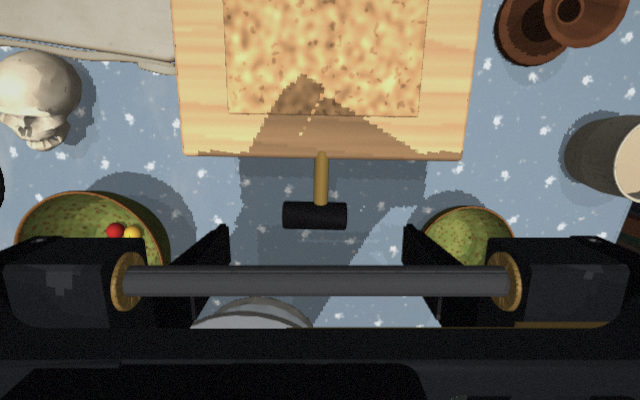

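Run:
```python
from bd import *
w=load('w20.png')
for z in (92,94,96): print(z,atz(wray(w,315,215.5),z), np.linalg.norm(atz(wray(w,283,216),z)-atz(wray(w,347,215),z)))
w1=load('w19.png');print(tri(wray(w,315,215.5),wray(w1,319.8,163.7)))
print('lid edge',np.array(atz(wray(w,184,153),96)),atz(wray(w,461,160),96))
```

```text
92 [ 545.9 -140.5   92. ] 45.207577389201084
94 [ 546.5 -140.4   94. ] 44.80032941533509
96 [ 547.1 -140.4   96. ] 44.393081441469086
(array([ 546.7, -140.6,   94.7]), [np.float64(0.17346719240829084), np.float64(0.17346719240830866)])
lid edge [577.1 -48.1  96. ] [ 599.6 -230.1   96. ]
```

Emit:
arm_command --deltas '[[[0, -0.01, 0.01, -0.1, -0.02], [0, 0, 0, -0.2, 0], [0, 0, 0, -0.2, 0], [0, 0, 0, -0.15, 0], [0, 0, 0, -0.06, 0], [0, 0, 0, 0, 0]]]'

```text
t: 18.72
eef_pos: [549.6, -142.6, 76.0]
tcp_rot: [-3.133, -0.002, 0.13]
ft_force: [0.5, 0.2, -0.0]
opening: 1.002
```

```bash
python3 chk.py w21.png; python3 -c "
from h import *
print(env.state()['eef_pos'],env.state()['tcp_rot'])"
```

```text
t 18.7667 tip [ 549.9 -141.8  -28.1] rel [  40.9 -178.5] rot [-3.1 -0.   0.1] F [-0.6 -0.7 -0.4] op 0.998
[ 549.81930686 -142.67221158   76.60863445] [-3.13323586e+00 -2.14831300e-03  1.30464471e-01]
```

View pics/w21.png

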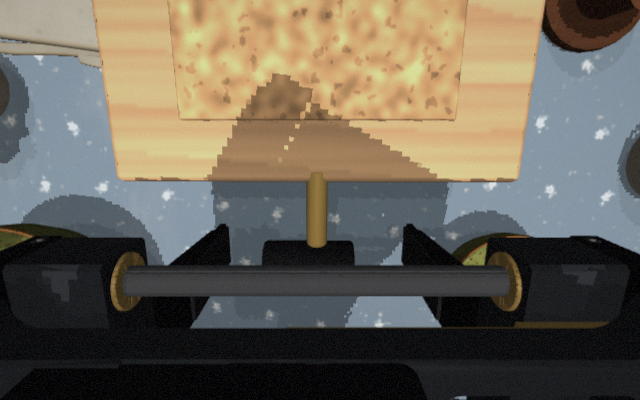

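Emit:
arm_command --deltas '[[[0, -0.025, 0.025, -0.02, 0], [0.4, -0.005, 0, 0, 0], [1, 0, 0, 0, 0], [1, 0, 0, 0, 0], [1, 0, 0, 0, 0], [1, 0, 0, 0, 0], [1, 0, 0, 0, 0], [1, 0, 0, 0, 0]]]'

```text
t: 19.43
eef_pos: [548.6, -140.7, 79.3]
tcp_rot: [-3.137, -0.009, 0.131]
ft_force: [-0.3, -0.3, 0.0]
opening: 0.569
```

```bash
python3 chk.py w22.png; python3 -c "
from h import *
print(env.state()['eef_pos'],env.state()['tcp_rot'])"
```

```text
t 19.4833 tip [ 549.5 -140.1  -25.4] rel [  40.5 -176.8] rot [-3.1 -0.   0.1] F [ 1.1  0.2 -0.8] op 0.526
[ 548.60309546 -140.67676813   79.26284063] [-3.13696553 -0.00901737  0.13056691]
```

View pics/w22.png

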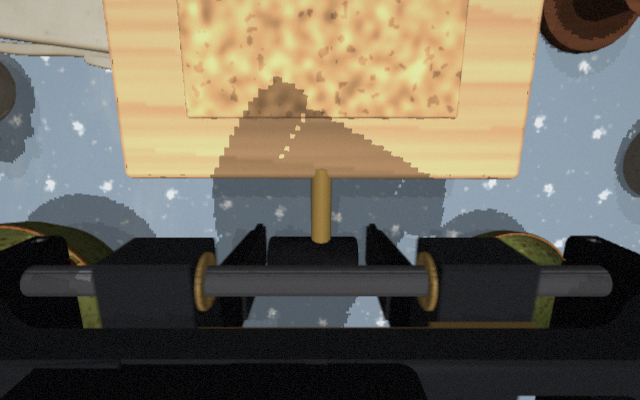

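Emit:
arm_command --deltas '[[[1, -0.02, 0, -0.05, 0], [1, -0.01, 0.01, -0.02, 0], [1, 0, 0, 0, 0], [1, 0, 0, 0, 0], [1, 0, 0, 0, 0]]]'

```text
t: 19.9
eef_pos: [547.2, -139.3, 75.8]
tcp_rot: [-3.138, -0.015, 0.129]
ft_force: [1.8, 0.2, -2.3]
opening: 0.46
```

```bash
python3 chk.py; python3 -c "
from h import *
print(env.state()['eef_pos'],env.state()['tcp_rot'])"
```

```text
t 19.9 tip [ 548.8 -138.7  -28.9] rel [  39.8 -175.4] rot [-3.1 -0.   0.1] F [ 1.8  0.2 -2.3] op 0.46
[ 547.24997026 -139.27637396   75.81324361] [-3.13841012 -0.01523177  0.12938199]
```

Emit:
arm_command --deltas '[[[1, 0, 0, 0, 0], [1, 0, 0, 0, 0], [1, 0.005, 0, 0.08, 0], [1, 0.01, 0.001, 0.15, 0], [1, 0.025, 0.003, 0.155, 0], [1, 0.04, 0.005, 0.155, 0], [1, 0.05, 0.007, 0.15, 0], [1, 0, 0, 0, 0]]]'

```text
t: 20.57
eef_pos: [562.0, -137.3, 147.0]
tcp_rot: [-3.138, -0.015, 0.13]
ft_force: [1.6, 0.0, -2.4]
opening: 0.462
```

```bash
cat > lid.py <<'E'
from h import *
import sys
from scipy.spatial.transform import Rotation as Ro
np.set_printoptions(precision=2,suppress=True)
s=env.state(); g=s['eef_pos']+Ro.from_euler('xyz',s['tcp_rot']).as_matrix()@[0,0,-19]
xa=np.array([np.cos(.13),np.sin(.13),0]); B=np.array([546.6,-140.5,94.5]); H=B+183*xa-[0,0,4]
d=g-H; x=d@xa; print('t',s['t'],'tcp',s['eef_pos'],'grasp',g,'r',np.hypot(x,d[2]),'theta',np.degrees(np.arctan2(d[2],-x))-1.25,'lat',d@[-xa[1],xa[0],0],'F',s['ft_force'],'op',s['opening'],s['tcp_rot'])
E
python3 lid.py; python3 chk.py w23.png
```

```text
t 20.5667 tcp [ 562.   -137.35  147.01] grasp [ 561.72 -137.46  166.01] r 183.8388628458374 theta 23.000178237494108 lat 1.0535594468615557 F [ 1.58  0.01 -2.43] op 0.46226996425089983 [-3.14 -0.02  0.13]
t 20.6167 tip [ 562.9 -136.8   41.1] rel [  53.9 -173.5] rot [-3.1 -0.   0.1] F [ 0.9  0.1 -1. ] op 0.46
```

View pics/w23.png

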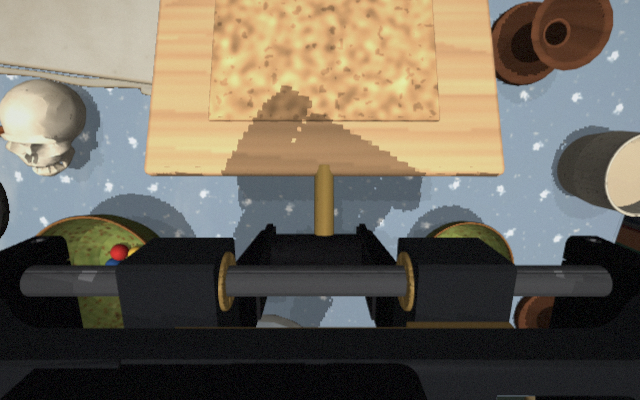

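Emit:
arm_command --deltas '[[[1, 0.07, 0.009, 0.14, 0], [1, 0.083, 0.011, 0.135, 0], [1, 0.095, 0.013, 0.128, 0], [1, 0.105, 0.014, 0.118, 0], [1, 0.115, 0.015, 0.108, 0], [1, 0, 0, 0, 0]]]'

```text
t: 21.12
eef_pos: [604.7, -131.8, 205.5]
tcp_rot: [-3.135, -0.002, 0.13]
ft_force: [-1.8, -1.0, 1.3]
opening: 0.461
```

```bash
python3 lid.py
```

```text
t 21.1167 tcp [ 604.66 -131.77  205.47] grasp [ 604.65 -131.89  224.47] r 182.76715202071784 theta 45.887121064563615 lat 1.0101509595094367 F [-1.8  -1.    1.33] op 0.4613476935993878 [-3.14 -0.    0.13]
```

Emit:
arm_command --deltas '[[[1, 0.12, 0.016, 0.103, 0], [1, 0.129, 0.017, 0.093, 0], [1, 0.1, 0.013, 0.062, 0], [1, 0.01, 0.001, 0.005, 0], [1, 0, 0, 0, 0], [1, 0, 0, 0, 0]]]'

```text
t: 21.62
eef_pos: [634.0, -128.0, 227.2]
tcp_rot: [-3.133, 0.013, 0.131]
ft_force: [-3.2, 1.8, 6.7]
opening: 0.46
```

```bash
python3 lid.py
python3 - <<'E'
from h import *
for n in ('side','scene'):
    snap(n,n+'24.png'); 
a=cv2.imread('pics/side24.png'); cv2.imwrite('pics/s24z.png',cv2.resize(a[110:260,180:400],None,fx=3.6,fy=3.6,interpolation=cv2.INTER_CUBIC))
a=cv2.imread('pics/scene24.png'); cv2.imwrite('pics/c24z.png',cv2.resize(a[100:270,260:460],None,fx=3.5,fy=3.5,interpolation=cv2.INTER_CUBIC))
E
python3 lid.py; python3 chk.py w24.png
```

```text
t 21.6167 tcp [ 634.04 -127.99  227.15] grasp [ 634.31 -128.11  246.15] r 182.05333693611075 theta 57.50567793340078 lat 0.9117152644463662 F [-3.19  1.76  6.69] op 0.45951325305888024 [-3.13  0.01  0.13]
t 21.7167 tcp [ 633.99 -127.98  227.14] grasp [ 634.24 -128.11  246.14] r 182.07879739054866 theta 57.48774660999379 lat 0.9261379897402016 F [-3.19  1.29  5.52] op 0.45980762596851615 [-3.13  0.01  0.13]
t 21.7667 tip [ 632.6 -127.3  122.5] rel [ 123.6 -164. ] rot [-3.1  0.   0.1] F [-2.4  1.2  5.3] op 0.462
```

View pics/s24z.png

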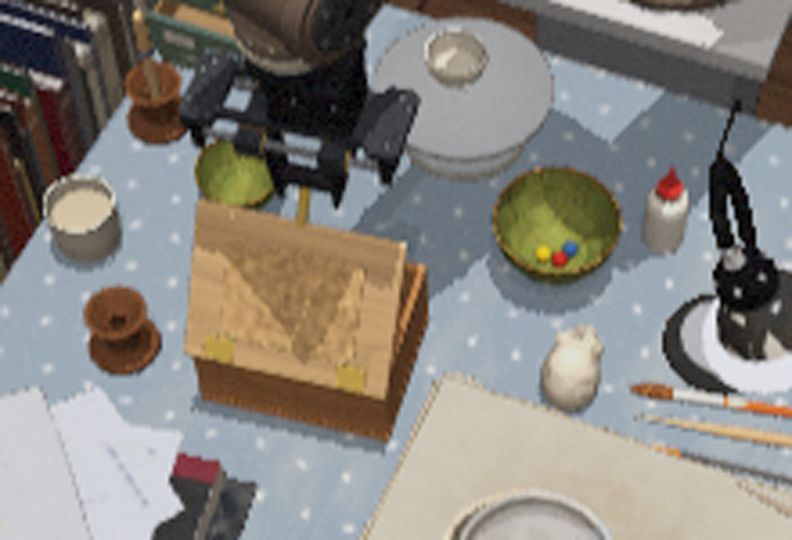

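View pics/c24z.png

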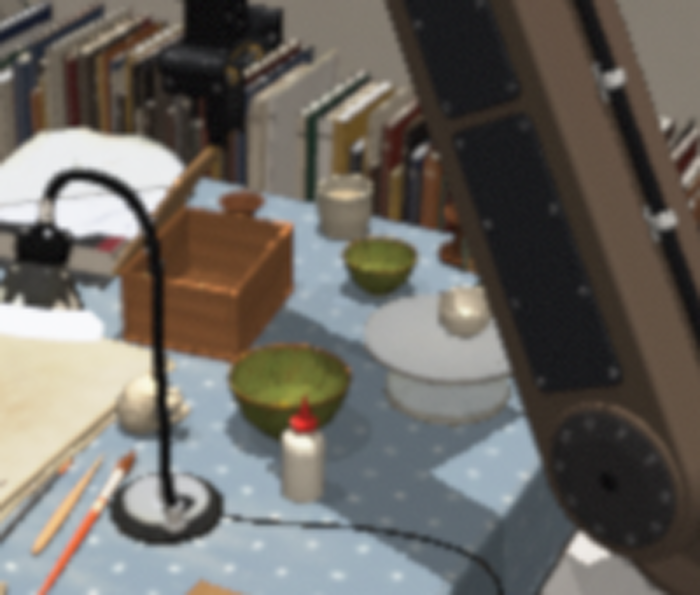

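View pics/w24.png

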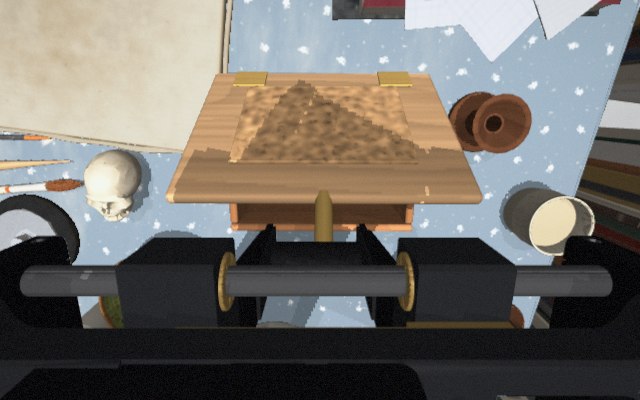

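Run:
```python
from h import *
np.set_printoptions(precision=1,suppress=True)
w=load('w24.png');cs=load('side24.png')['c'];S=lambda x,y:ray(cs,180+x/3.6,110+y/3.6)
xa=np.array([np.cos(.13),np.sin(.13),0]); H=np.array([546.6,-140.5,94.5])+183*xa-[0,0,4]
for s,p in (((405,243),(168,198)),((197,202),(479,199))):
    X,e=tri(S(*s),wray(w,*p)); d=X-H; print(X,e,np.degrees(np.arctan2(d[2],-(d@xa))),np.hypot(d[2],d@xa))
```

```text
[641.4 -38.1 207.6] [np.float64(1.0416208035022467), np.float64(1.0416208035024666)] 57.107555815597905 139.47677638730667
[ 665.6 -221.5  204.7] [np.float64(1.2104773202081474), np.float64(1.2104773202081056)] 56.50660454870176 136.8859515398203
```

Emit:
arm_command --deltas '[[[1, 0.05, 0.006, 0.026, 0], [1, 0.05, 0.006, 0.025, 0], [1, 0, 0, 0, 0], [1, 0, 0, 0, 0], [1, 0, 0, 0, 0]]]'

```text
t: 22.18
eef_pos: [638.3, -127.4, 229.6]
tcp_rot: [-3.132, 0.02, 0.131]
ft_force: [-2.6, 1.3, 5.9]
opening: 0.462
```

```bash
python3 lid.py
```

```text
t 22.1833 tcp [ 638.26 -127.41  229.56] grasp [ 638.65 -127.54  248.55] r 181.90092755181075 theta 59.07961357547623 lat 0.9214404467226576 F [-2.55  1.26  5.86] op 0.46191736219651325 [-3.13  0.02  0.13]
```

Emit:
arm_command --deltas '[[[1, 0.05, 0.006, 0.025, 0], [1, 0, 0, 0, 0], [1, 0, 0, 0, 0], [1, 0, 0, 0, 0]]]'

```text
t: 22.52
eef_pos: [639.4, -127.3, 230.2]
tcp_rot: [-3.132, 0.023, 0.131]
ft_force: [-2.9, 0.8, 6.4]
opening: 0.462
```

```bash
python3 lid.py; python3 -c "
from h import *
snap('scene','c25.png');snap('side','s25.png')
a=cv2.imread('pics/c25.png'); cv2.imwrite('pics/c25z.png',cv2.resize(a[130:210,280:360],None,fx=7,fy=7,interpolation=cv2.INTER_CUBIC))"; python3 lid.py
```

```text
t 22.5167 tcp [ 639.37 -127.26  230.22] grasp [ 639.84 -127.39  249.21] r 181.88789245495087 theta 59.50871446670984 lat 0.9134504434729216 F [-2.92  0.77  6.43] op 0.4616998507839273 [-3.13  0.02  0.13]
t 22.6167 tcp [ 639.41 -127.24  230.27] grasp [ 639.87 -127.37  249.26] r 181.9140832821615 theta 59.526534770652034 lat 0.9316602627988004 F [-1.78  1.38  5.99] op 0.45942621712770965 [-3.13  0.02  0.13]
```

View pics/c25z.png

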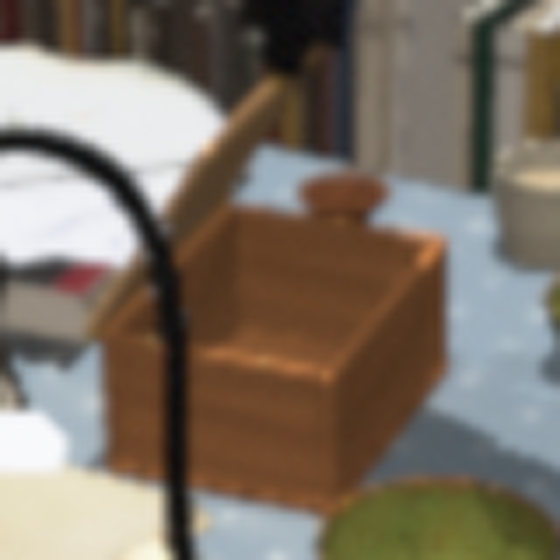

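Run:
```python
from h import *
np.set_printoptions(precision=1,suppress=True)
c=load('c25.png')['c'];xa=np.array([np.cos(.13),np.sin(.13),0]);ya=np.array([-xa[1],xa[0],0]); H=np.array([546.6,-140.5,94.5])+183*xa-[0,0,4]
for px in ((95,330),(105,325),(265,82),(285,85)):
    o,d=ray(c,280+px[0]/7,130+px[1]/7)
    k=(90-(o-H)@ya)/(d@ya);X=o+k*d-H;print(px,X@xa,X[2],np.degrees(np.arctan2(X[2],-(X@xa))))
```

```text
(95, 330) -1.0054563610575826 1.0983171496840214 47.5274012909695
(105, 325) -7.313729397190485 5.380009346009842 36.33835231178111
(265, 82) -106.9550374876116 164.97142832813972 57.04366571832315
(285, 85) -118.07440096777306 164.99367456472214 54.411358776613554
```

Emit:
arm_command --deltas '[[[1, 0.06, 0.008, 0.03, 0], [1, 0.03, 0.004, 0.015, 0], [1, 0, 0, 0, 0], [1, 0, 0, 0, 0], [1, 0, 0, 0, 0], [1, 0, 0, 0, 0]]]'

```text
t: 23.12
eef_pos: [643.6, -126.7, 232.6]
tcp_rot: [-3.131, 0.029, 0.131]
ft_force: [-3.1, -0.1, 5.9]
opening: 0.461
```

```bash
python3 lid.py; python3 chk.py w26.png
python3 - <<'E'
from h import *
snap('side','s26.png')
a=cv2.imread('pics/s26.png'); cv2.imwrite('pics/s26z.png',cv2.resize(a[110:260,180:400],None,fx=3.6,fy=3.6,interpolation=cv2.INTER_CUBIC))
E
python3 lid.py
```

```text
t 23.1167 tcp [ 643.64 -126.69  232.56] grasp [ 644.21 -126.82  251.55] r 181.84157107563345 theta 61.08195905715491 lat 0.9119302821414248 F [-3.07 -0.1   5.87] op 0.46090749229129635 [-3.13  0.03  0.13]
t 23.1667 tip [ 640.5 -126.   127.9] rel [ 131.5 -162.7] rot [-3.1  0.   0.1] F [-2.1  1.2  6.4] op 0.459
t 23.2167 tcp [ 643.7  -126.73  232.57] grasp [ 644.26 -126.85  251.56] r 181.8331205158521 theta 61.09644223231214 lat 0.8716924306694569 F [-2.16  1.98  7.15] op 0.46316499278332024 [-3.13  0.03  0.13]
```

View pics/s26z.png

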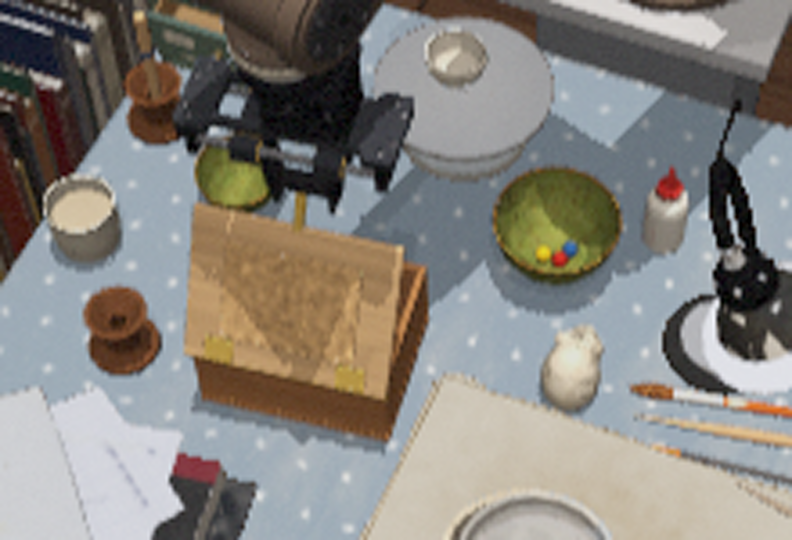

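View pics/w26.png

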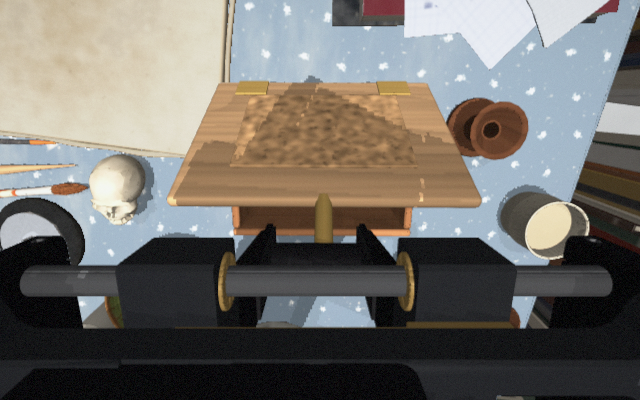

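Run:
```python
from h import *
np.set_printoptions(precision=1,suppress=True)
from scipy.spatial.transform import Rotation as Ro
cs=load('side0.png')['c'];S=lambda x,y:ray(cs,180+x/3.6,110+y/3.6);w=load('w20.png')
xa=np.array([np.cos(.13),np.sin(.13),0]);ya=np.array([-xa[1],xa[0],0]); H=np.array([546.6,-140.5,94.5])+183*xa-[0,0,4]
R,t=np.array(cs['R']),np.array(cs['t'])
def pr(X):
    p=R@X+t; return (np.array([cs['cx']+cs['fx']*p[0]/p[2],cs['cy']+cs['fy']*p[1]/p[2]])-[180,110])*3.6
for s,p,ob in (((429,262),(184,153),(403,245)),((240,220),(461,160),(193,205))):
    X,e=tri(S(*s),wray(w,*p));print(X,e,'closed',pr(X),'obs now',ob)
    for th in (52,56,60,64): print(th,pr(H+Ro.from_rotvec(ya*np.radians(th)).apply(X-H)))
```

```text
[575.9 -45.5  89.4] [np.float64(0.0187762481710206), np.float64(0.018776248170994145)] closed [429. 262.] obs now (403, 245)
52 [409.8 237. ]
56 [407.  240.4]
60 [404.1 244.5]
64 [401.1 249.5]
[ 599.5 -228.2   92.5] [np.float64(3.1073026721741663), np.float64(3.1073026721741135)] closed [237.2 218.2] obs now (193, 205)
52 [202.1 193. ]
56 [198.1 196.3]
60 [194.  200.4]
64 [189.8 205.3]
```

Camera check gives about 60–62°, matching the kinematics. Handing in.

```bash
python3 -c "
from cell import env
print(env.job_done()); print(env.state()['t'])"; python3 lid.py
```

```text
the job is handed in; nothing more can be done
None
the job is handed in; nothing more can be done
the job is handed in; nothing more can be done
```

The job is handed in at about 23 s of the 72 s. The lid is held at about 61° in the gripper, the stick is back in its holder, and the beads are stirred.

- **Stirring:** in the last view in the bowl, the red, yellow and blue beads were about 22, 42 and 39 mm from where they began. The yellow one lay in the part of the floor that was empty. That last figure assumes the bowl did not turn much about its own axis. All three beads are in the upright bowl.
- **Bowl:** my first pushes dragged it. It now stands about 41 mm from its first place, within the 60 mm limit, and I did not move it back.
- **Stick:** it went down the hole until it pressed on the floor, with the tip measured at about 10 mm above the table. I opened the gripper, and later pictures show it standing upright.
- **Lid:** the gripper position gives 61.1°, and matching the lid's front corners in the side picture gives about 60–64°. A rougher early estimate from the corners came out lower, about 53–57° when the gripper said 57.5°, so I lifted a little further. The lid was still and the gripper opening steady at 0.46. The grip measured about 44 mm long instead of the 36 mm given, which did not matter for the hold.
- **Bystanders:** the pot, bottle and skull look unmoved in the side pictures. I did not measure them.

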